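# Return a bearing block to its bin in a hooded parts carousel

## Robot

A 6-joint arm with a two-finger parallel gripper is mounted at the origin on the work surface. World frame = base frame: x ahead of the robot, y to its left, z up, the work surface at z = 0. Lengths are in m, angles in rad, forces in N, time in s.
With the tool pointing down it reaches from about 0.35 to 0.775 m from the base axis. Payload 5.5 kg.
Tool frame: the origin (TCP) lies between the finger pads; the fingertips stand 19 mm ahead of it and the grasp point (between the pads) is the TCP (env.tcp_to_tips is the distance from the TCP to the fingertips, in m); z points along the fingers, y is the direction in which the jaws open and shut (so a half turn about z gives the same grasp; the last joint's range is limited). The gripper opens to 85 mm and grips with 20 to 120 N. Pads are 22 mm wide; open, the fingers measure 114 mm over their backs; the gripper's body (76 mm by 85 mm) begins 54 mm behind the grasp point. The pads swing forward as they close: fully open they stand 13 mm farther back than shut.
Start: joints at [0.97, 0.313, 0.046, 1.304, 0, 1.431], TCP at [0.256, 0.515, 0.25] pointing down, gripper open.
Joint ranges: [-2.76, 2.76], [-0.86, 1.69], [-1.03, 1.26], [-2.2, 2.34], [-1.47, 1.5], [-3.14, 3.14]. Speed limits (rad/s): [2.57, 2.57, 3.14, 3.14, 3.14, 3.14].

## Interface

Orientations are given as a unit quaternion [w, x, y, z].
In Python, from workcell import env, eyes, job gives the robot as it stands. The module is installed in compiled form; this text tells all that it offers.
- The arm moves only by the tool move_arm, never from a script. Its argument "commands" is a list of rows, each a list of 3 entries, a list of its own where there are three numbers: the shift along the world's x, y, z as a fraction of full scale, then the turn, a rotation vector about the world's x, y, z as a fraction of full scale, then the gripper command: -1 is shut, 1 is fully open, values between are in proportion. In form: [[[x, y, z], [wx, wy, wz], gripper], ...]. A call has 1 to 5 rows; each row shifts and turns the commanded pose from where the row before left it; what a row does not reach is not made up. Full scale, the value 1, is 0.04 m for a shift and 8 degrees for a turn. A row lasts 1/10 s, in which the tool goes at most 50 mm and 8.59 degrees, less where a joint would pass 70% of its speed; a pose out of reach is approached as far as the arm can. A call with a number of a shift or a turn outside -1 to 1 is refused whole. A call with a gripper value outside its range is refused whole. The fingers move at their own pace and stop on an object; "newtons" is the grip in N (left out, the last holds). Time passes only in rows, so rows that do not move let the fingers close. It gives the time, the measured TCP pose, the force and the opening at its end, in the units of the state.
- env.get_state(): the state, without advancing time (a new reading comes with each control period).
- eyes.read_camera(name): name is "side" or "top"; returns a dict with "frame" (420x560x3 uint8, red, green, blue), "mtx" (3x3 intrinsics, pixels), "k1" (the pictures are not rectified: a ray, as slopes to the right and down, at radius r is drawn at 1 + k1 r^2 times it, then the intrinsics apply), "camera_from_world" (4x4, takes a point from world to camera coordinates). Camera axes: x right, y down, z forward; pixel columns grow to the right and rows downward; lengths in m; the calibration is good to about 2 mm. A picture is of the moment at which its call begins. There is no depth.
- job.hand_in(): hands the job in, once; it reports no verdict.
The state is a dict: "clock": time; "joint_pos": joint angles; "qvel": joint speeds; "tau": joint torques, N m; "tcp_pos": TCP position; "orientation": TCP orientation; "wrist_force": force on the tool from outside, world axes, zero at the start; "ft_torque": the same for the moment, N m; "finger_gap": finger opening in m.
Only numpy, scipy, OpenCV 4.12 (cv2) and the standard library are available. Lean on these libraries where they do the work, as an engineer would, in place of code of your own. Each camera call takes 0.05 s, during which the arm holds its last target.

## Task

Put the loose pillow-block bearing back with its own kind: turn the parts wheel by its pegs until the bin that already holds a bearing block squarely faces the open front of the clear hood, then bring the bearing in level under the hood and set it upright on the bin floor, feeling it rest there gently before you let go. Leave the wheel in that position, do not bump the hood, and leave the tee, bolt and jar where they are.

Things in the scene. Friction and masses are not known exactly. Their poses are not given: they have to be found in the camera images.
- wheel: Aluminium parts wheel, a disc 452 mm across, upper face 27 mm above the bench; turns either way about its z (up) and stays where left (dry friction, about 1.2 N at a peg). Origin on the axis, 17 mm above the bench. Four open 90 degree bins are centred on its -x (bearing block), +y (hex bolts), +x (pipe tees), -y (round flanges), each with samples fixed in it.
- bin_floor (a point): Centre of the empty floor of the bearing block bin: on the wheel's -x line, 130 mm from the axis, on the disc's upper face; turns with the wheel, x points to the hub. Along this line the bin is empty from radius 70 mm (the fixed sample block, 51 mm high, stands against the hub, crosswise) to 185 mm (outer wall, 4 mm thick, 16 mm high).
- divider (a point): On the disc's face at radius 110 mm, under one of the four upright walls between the bins, at 135 degrees from the wheel's +x; the others are at 45, 225, 315 degrees. Each is 4 mm thick, 30 mm high, from the hub (radius 36 mm, 45 mm high) to the outer wall; axes as the wheel's.
- peg (a point): Middle of the top of one of six upright round black pegs for turning the wheel: 16 mm in diameter, from the disc's face (27 mm above the bench) to 80 mm above the bench, at radius 212 mm, outside the outer wall. This one is 150 degrees from the wheel's +x; all are at 30, 90, 150, 210, 270, 330 degrees. Axes as the wheel's.
- stand: Fixed grey stand of the carousel, origin on the bench on the wheel's axis, z up. Its -x direction is the front, the loading side, marked by a grey foot on the bench 223 to 253 mm from the axis, 14 mm high. A steel post of radius 12 mm on the axis carries the hood.
- load_point (a point): Fixed point of the stand, 130 mm from the axis towards the front, 27 mm above the bench: where bin_floor must come so that the bearing bin faces the front.
- hood: Fixed clear dust hood; origin on the bench on the axis, axes as the stand's. Round flat roof of radius 153 mm, underside 225 mm above the bench, 4 mm thick, small knob on top; a clear skirt at radius 149 mm hangs from it to 100 mm above the bench, except over the front 120 degrees (60 either side of -x), which is open. Pegs and outer part of the bins lie outside it.
- bearing: Loose dark cast pillow-block bearing, 0.3 to 0.6 kg: a base 80 mm long (its x), 28 mm wide (its y), 12 mm high, with a round housing of radius 24 mm on it, 28 mm thick along y, its centre 27 mm and its top 51 mm above the underside. Both y faces of the housing are flat and parallel. Origin at the centre of its underside, z up. It starts upright on the bench on the robot's right.
- tee: Loose dark pipe tee lying on the bench, 84 mm long, 62 mm across, 36 mm high; origin under its middle. Not to be moved.
- bolt: Loose steel hex bolt lying on the bench, about 108 mm long, 42 mm wide, 36 mm high; origin under its middle. Not to be moved.
- jar: Clear plastic jar with a red lid, 90 mm across and 130 mm high, on the robot's left; origin at the centre of its underside. Not to be moved.
Not all that is in view belongs to the job. Leave any red or turquoise look-alike of the bearing alone.

How it is judged:
By the outcome, as a careful person would: the job done as asked, in the order asked, and still so for the second after the job is handed in, with the robot touching nothing.
It also fails if it takes over 72 s, if anything falls off the work surface, if the arm or the gripper's body presses on something with over 40 N, if the wrist force passes 120 N, or if a joint passes its speed limit or range.

## Working session

There is one attempt and no reset: what is moved stays moved. The work goes in short steps, Python scripts to look and compute and a tool call to move; the robot and the scene stay as the last step left them, time stands still between calls to the robot, and variables do not carry over. Pictures are saved under pics/ and viewed, and the job is handed in when it is done.

Besides the shell and the picture viewer there is one more tool, called after "Emit:" by a JSON object that holds its "method" and its "body", one argument or row to a line. move_arm: Moves the arm, as the interface text tells. Its arguments: {"type":"object","properties":{"commands":{"type":"array","items":{"type":"array"}},"newtons":{"type":"number"}},"required":["commands"]}

```bash
mkdir -p pics; ls
cat > h.py <<'E'
import numpy as np,cv2,json
from workcell import env,eyes,job
def snap(n,tag):
    r=eyes.read_camera(n); cv2.imwrite(f'pics/{tag}.png',r['frame'][:,:,::-1])
    np.savez(f'pics/{tag}.npz',frame=r['frame'],mtx=r['mtx'],k1=r['k1'],T=r['camera_from_world']); return r
def load(tag):
    d=np.load(f'pics/{tag}.npz'); return d
def proj(d,P):
    P=np.atleast_2d(P); T=d['T']; c=P@T[:3,:3].T+T[:3,3]; s=c[:,:2]/c[:,2:]; r2=(s**2).sum(1,keepdims=True)
    s=s*(1+float(d['k1'])*r2); return s@d['mtx'][:2,:2].T+d['mtx'][:2,2]
def ray(d,uv):
    uv=np.atleast_2d(np.array(uv,float)); q=(uv-d['mtx'][:2,2])@np.linalg.inv(d['mtx'][:2,:2]).T
    s=q.copy()
    for _ in range(30): s=q/(1+float(d['k1'])*(s**2).sum(1,keepdims=True))
    T=d['T']; R=T[:3,:3]; o=-R.T@T[:3,3]; v=np.c_[s,np.ones(len(s))]@R; return o,v
def atz(d,uv,z):
    o,v=ray(d,uv); return o+v*((z-o[2])/v[:,2:])
def crop(tag,x0,y0,w,h,k,out):
    f=load(tag)['frame'][y0:y0+h,x0:x0+w,::-1]; cv2.imwrite(f'pics/{out}.png',cv2.resize(f,None,fx=k,fy=k,interpolation=cv2.INTER_CUBIC))
E
python3 - <<'E'
from h import *
for n in('top','side'):
    r=snap(n,n+'0'); T=r['camera_from_world']; print(n,-T[:3,:3].T@T[:3,3],T[2,:3],r['k1'],r['mtx'][0])
s=env.get_state(); print({k:np.round(v,3) for k,v in s.items()}, env.tcp_to_tips)
E
```

```text
pics
top [0.34216816 0.01995413 1.23512492] [ 0.13408844  0.01009838 -0.99091791] -0.03532423285050451 [389.12268112   0.         283.87927472]
side [ 0.74317141 -0.3276267   1.37649566] [-0.16565517  0.27065777 -0.94831574] -0.1900455597395795 [542.02748251   0.         292.64043842]
{'clock': np.float64(0.1), 'joint_pos': array([ 0.97 ,  0.314,  0.045,  1.304, -0.   ,  1.431]), 'qvel': array([-0.001, -0.001,  0.002, -0.   , -0.   , -0.   ]), 'tau': array([ 2.0000e-03, -4.8173e+01,  2.9924e+01,  1.3000e-02, -0.0000e+00,
        0.0000e+00]), 'tcp_pos': array([0.255, 0.515, 0.249]), 'orientation': array([-0.   ,  0.228,  0.974, -0.001]), 'wrist_force': array([-0.305,  0.239, -0.252]), 'ft_torque': array([0.043, 0.011, 0.044]), 'finger_gap': np.float64(0.085)} 0.019
```

View pics/top0.png

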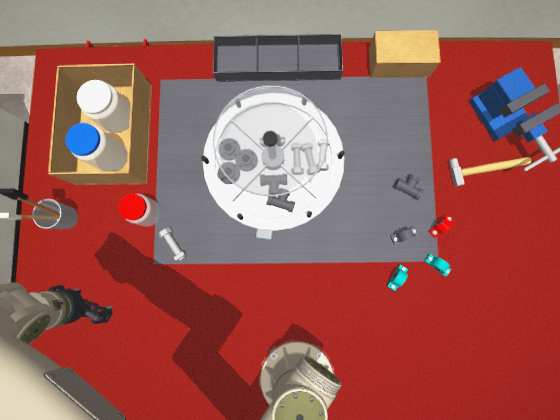

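View pics/side0.png

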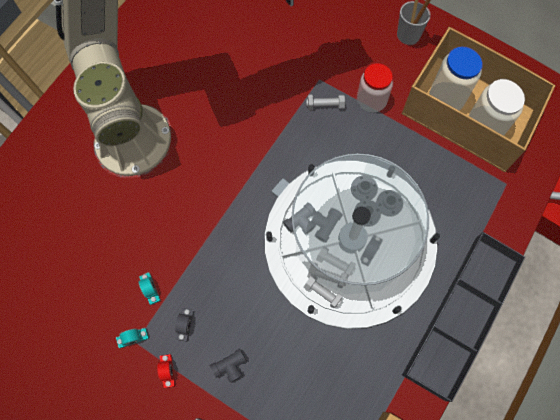

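Run:
```python
from h import *
crop('top0',190,75,170,170,4.5 if 0 else 3.5,'c1'); crop('side0',250,140,200,200,3,'c2'); crop('top0',380,170,80,120,5,'c3'); crop('side0',100,260,160,130,4.5,'c4')
```

```text
(no output)
```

View pics/c1.png

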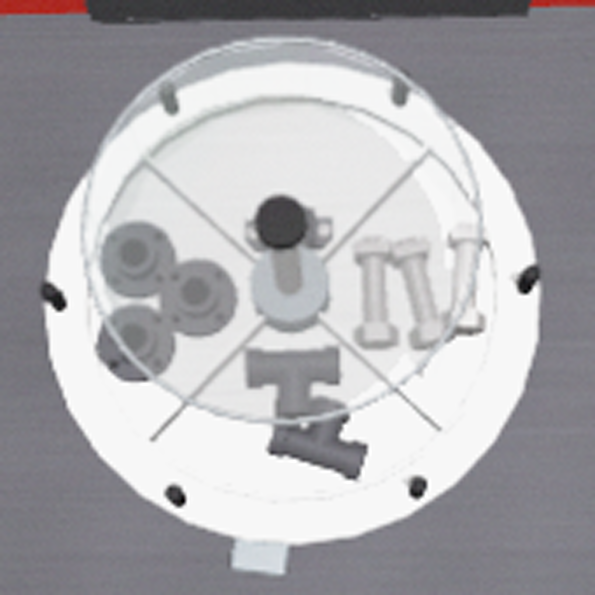

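View pics/c2.png

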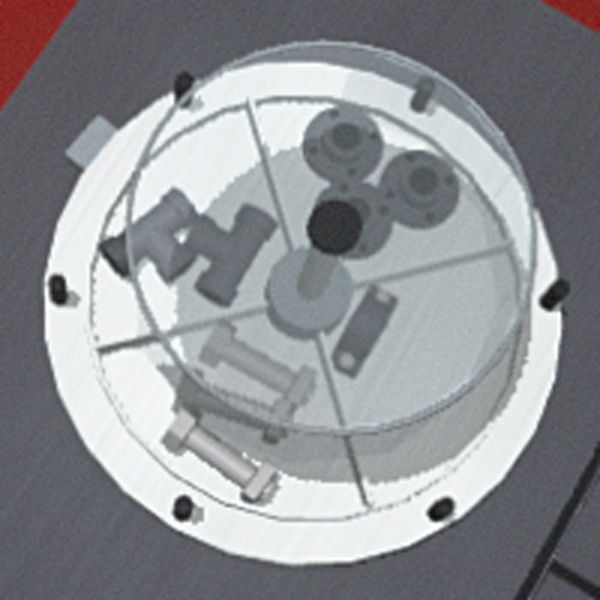

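View pics/c3.png

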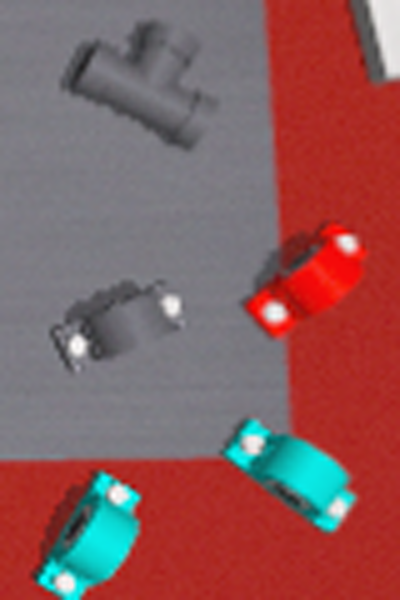

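View pics/c4.png

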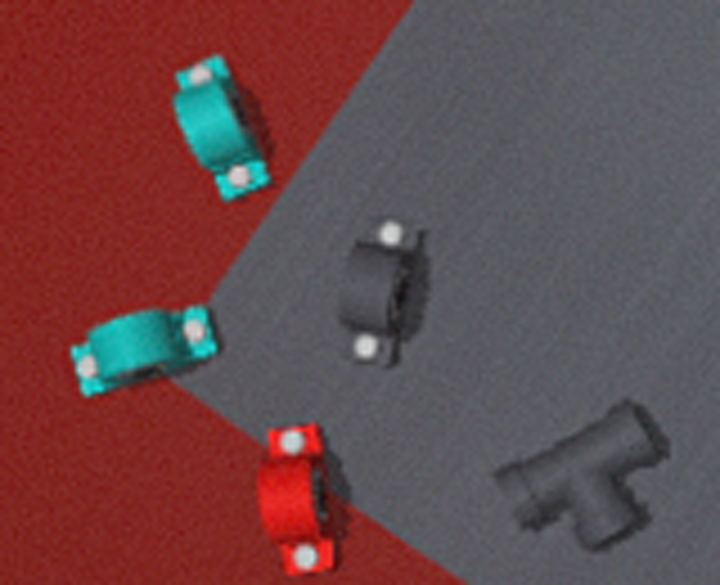

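```bash
cat >> h.py <<'E'
from scipy.optimize import least_squares
def fitw(obs,z=0.08,R=0.212,guess=None,fix=None):
    # obs: list of (tag-data, [uv...], [k...])
    pass
E
python3 - <<'E'
from h import *
t=load('top0');s=load('side0')
pt=np.array([(50,291),(167,90),(401,87),(531,272),(419,482),(173,489)])/3.5+[190,75]
ps=np.array([(183,80),(425,85),(558,287),(443,507),(183,503),(57,284)])/3+[250,140]
for d,p in((t,pt),(s,ps)):
    P=atz(d,p,.08); 
    f=least_squares(lambda q:np.hypot(*(P[:,:2]-q[:2]).T)-.212,[.7,0]); c=f.x
    a=np.degrees(np.arctan2(P[:,1]-c[1],P[:,0]-c[0])); print(c,f.fun.round(4),a.round(1),(a%60).round(1))
for d,p in((t,np.array([(78,345),(172,305)])/5+[380,170]),(s,np.array([(391,233),(366,347)])/4.5+[100,260])):
    P=atz(d,p,.015); print('bearing',P.round(4),P.mean(0).round(4),np.degrees(np.arctan2(*(P[1]-P[0])[[1,0]])),np.linalg.norm(P[1]-P[0]))
for nm,d,p in(('tee',t,(408,187)),('tee',s,(229,365)),('jar',t,(133,208)),('foot',t,(264,234)),('foot',s,(281,187)),('bolt',t,(172,243)),('red',t,(441,226)),('tq',t,(438,264)),('tq2',t,(398,278))):
    print(nm,atz(d,p,.13 if nm=='jar' else .014).round(3))
E
```

```text
[0.67164645 0.06448213] [-0.0021 -0.0023 -0.0066 -0.0006 -0.0037 -0.0052] [  91.3   31.2  -29.3  -88.  -148.1  150.9] [31.3 31.2 30.7 32.  31.9 30.9]
[0.67962039 0.06739253] [-0.0004 -0.0017 -0.0019 -0.0003 -0.0018 -0.0019] [ 151.4   91.4   31.5  -29.2  -88.6 -148.2] [31.4 31.4 31.5 30.8 31.4 31.8]
bearing [[ 0.4175 -0.317   0.015 ]
 [ 0.442  -0.3774  0.015 ]] [ 0.4298 -0.3472  0.015 ] -67.9580119945098 0.06521804664616426
bearing [[ 0.4229 -0.3103  0.015 ]
 [ 0.4475 -0.3705  0.015 ]] [ 0.4352 -0.3404  0.015 ] -67.81049802406578 0.0649690797673184
tee [[ 0.583 -0.365  0.014]]
tee [[ 0.586 -0.363  0.014]]
jar [[0.507 0.468 0.13 ]]
foot [[0.438 0.096 0.014]]
foot [[0.444 0.1   0.014]]
bolt [[0.412 0.386 0.014]]
red [[ 0.457 -0.463  0.014]]
tq [[ 0.338 -0.446  0.014]]
tq2 [[ 0.297 -0.319  0.014]]
```

Emit:
{"method": "move_arm", "body": {
  "commands": [
    [[0.87, -0.5, 0], [0, 0, -0.97], 1],
    [[0.87, -0.5, 0], [0, 0, -0.97], 1],
    [[0.87, -0.5, 0], [0, 0, -0.97], 1],
    [[0.87, -0.5, 0], [0, 0, -0.97], 1],
    [[0.87, -0.5, 0], [0, 0, -0.97], 1]
  ]
}}

```text
clock: 0.6
tcp_pos: [0.4307, 0.414, 0.2499]
orientation: [-0.0, 0.541, 0.841, -0.0]
wrist_force: [0.8, -0.6, 0.5]
finger_gap: 0.0854
```

Emit:
{"method": "move_arm", "body": {
  "commands": [
    [[0.87, -0.5, 0], [0, 0, -0.97], 1],
    [[0.87, -0.5, 0], [0, 0, -0.97], 1],
    [[0.87, -0.5, 0], [0, 0, -0.97], 1],
    [[0.87, -0.5, 0], [0, 0, 0], 1],
    [[0.87, -0.5, 0], [0, 0, 0], 1]
  ]
}}

```text
clock: 1.1
tcp_pos: [0.6048, 0.3139, 0.2497]
orientation: [-0.0, 0.698, 0.716, -0.0]
wrist_force: [-0.5, 0.6, -0.6]
finger_gap: 0.0857
```

Emit:
{"method": "move_arm", "body": {
  "commands": [
    [[0.84, -0.44, 0], [0, 0, 0], 1],
    [[0.84, -0.44, 0], [0, 0, 0], 1],
    [[0, 0, -1], [0, 0, 0], 1],
    [[0, 0, -1], [0, 0, 0], 1],
    [[0, 0, -1], [0, 0, 0], 1]
  ]
}}

```text
clock: 1.6
tcp_pos: [0.6713, 0.2792, 0.1283]
orientation: [-0.0, 0.698, 0.716, -0.0]
wrist_force: [0.4, 0.1, -0.8]
finger_gap: 0.0858
```

Run:
```python
from h import *
for n in('top','side'):
    r=snap(n,n+'1')
p=env.get_state()['tcp_pos'];print(p)
t=load('top1');s=load('side1')
for d in(t,s): print(proj(d,[p,p+[0,0,-.019],p+[0,0,.054]]).round(1))
crop('top1',170,110,80,80,7,'d1'); crop('side1',270,110,90,90,6.5,'d2')
```

```text
[0.66632118 0.27823852 0.12212691]
[[199.9 154.5]
 [201.4 156.3]
 [195.6 149.2]]
[[391.9 160.1]
 [390.6 163.1]
 [395.7 151.2]]
```

View pics/d1.png

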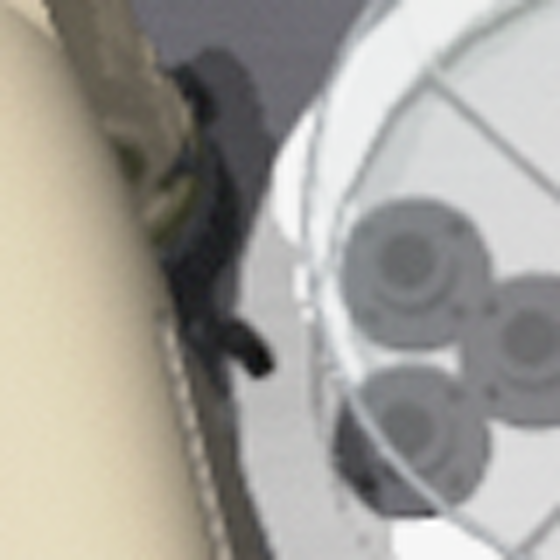

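View pics/d2.png

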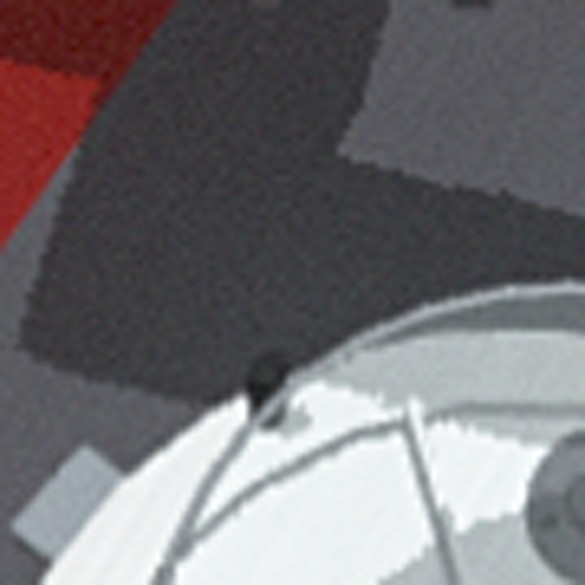

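Run:
```python
from h import *
crop('side1',340,90,110,110,5.4,'d3')
print(env.get_state()['tcp_pos'])
```

```text
[0.66632118 0.27823852 0.12212691]
```

View pics/d3.png

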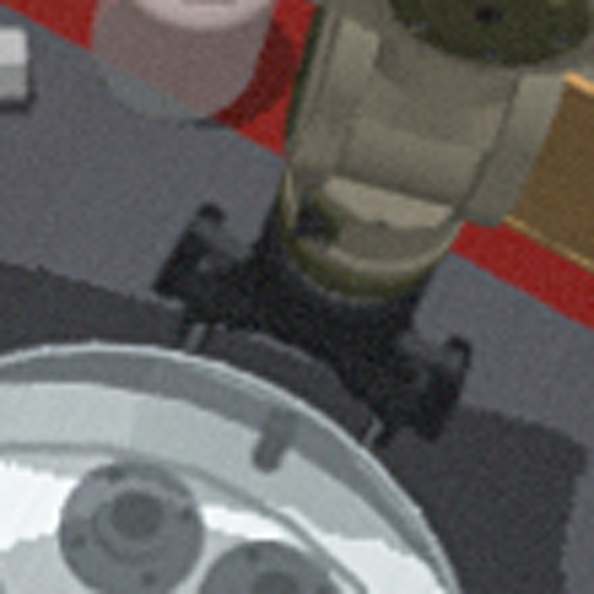

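Emit:
{"method": "move_arm", "body": {
  "commands": [
    [[0.15, 0, -0.6], [0, 0, 0], 1],
    [[0, 0, -0.6], [0, 0, 0], 1],
    [[0, 0, -0.15], [0, 0, 0], 0.2],
    [[0, 0, 0], [0, 0, 0], -0.4],
    [[0, 0, 0], [0, 0, 0], -1]
  ],
  "newtons": 25
}}

```text
clock: 2.2
tcp_pos: [0.6778, 0.2803, 0.0785]
orientation: [0.001, 0.698, 0.716, 0.001]
wrist_force: [-1.4, 0.0, 0.2]
finger_gap: 0.0445
```

Emit:
{"method": "move_arm", "body": {
  "commands": [
    [[0, 0, 0], [0, 0, 0], -1],
    [[0, 0, 0], [0, 0, 0], -1],
    [[0, 0, 0], [0, 0, 0], -1]
  ]
}}

```text
clock: 2.5
tcp_pos: [0.6777, 0.2802, 0.0783]
orientation: [0.001, 0.698, 0.716, 0.001]
wrist_force: [-1.7, 0.1, 6.8]
finger_gap: 0.0146
```

Emit:
{"method": "move_arm", "body": {
  "commands": [
    [[0, 0, 0], [0, 0, 0], -1]
  ]
}}

```text
clock: 2.6
tcp_pos: [0.6778, 0.2802, 0.0783]
orientation: [0.001, 0.698, 0.716, 0.001]
wrist_force: [-1.3, 0.5, 6.7]
finger_gap: 0.0148
```

Emit:
{"method": "move_arm", "body": {
  "commands": [
    [[0, 0, 0], [0, 0, 0], -1]
  ]
}}

```text
clock: 2.7
tcp_pos: [0.6777, 0.2802, 0.0783]
orientation: [0.001, 0.698, 0.716, 0.001]
wrist_force: [-1.0, 0.2, 5.2]
finger_gap: 0.015
```

Run:
```python
from h import *
s=env.get_state(); print({k:np.round(v,4) for k,v in s.items()})
snap('side','side2'); s=env.get_state(); print({k:np.round(v,4) for k,v in s.items()}); crop('side2',340,110,110,110,5.4,'d4')
```

```text
{'clock': np.float64(2.7), 'joint_pos': array([2.8270e-01, 7.0280e-01, 2.5070e-01, 1.1159e+00, 1.0000e-04,
       1.8270e+00]), 'qvel': array([ 0.0008, -0.0003, -0.0012, -0.0009, -0.0023,  0.001 ]), 'tau': array([-3.62600e-01, -6.25691e+01,  2.69249e+01, -5.21800e-01,
       -1.21900e-01, -1.74000e-02]), 'tcp_pos': array([0.6777, 0.2802, 0.0783]), 'orientation': array([7.000e-04, 6.977e-01, 7.164e-01, 1.300e-03]), 'wrist_force': array([-1.0326,  0.2456,  5.2235]), 'ft_torque': array([ 0.0831,  0.2751, -0.0253]), 'finger_gap': np.float64(0.015)}
{'clock': np.float64(2.75), 'joint_pos': array([2.8270e-01, 7.0270e-01, 2.5070e-01, 1.1158e+00, 1.0000e-04,
       1.8269e+00]), 'qvel': array([-0.0005, -0.0011, -0.0003,  0.0002, -0.0001,  0.0009]), 'tau': array([-3.61000e-01, -6.25707e+01,  2.69243e+01, -5.21300e-01,
       -1.21900e-01, -1.72000e-02]), 'tcp_pos': array([0.6777, 0.2802, 0.0783]), 'orientation': array([7.000e-04, 6.976e-01, 7.164e-01, 1.300e-03]), 'wrist_force': array([-1.3848,  0.1728,  5.3878]), 'ft_torque': array([ 0.0087,  0.288 , -0.0294]), 'finger_gap': np.float64(0.0145)}
```

View pics/d4.png

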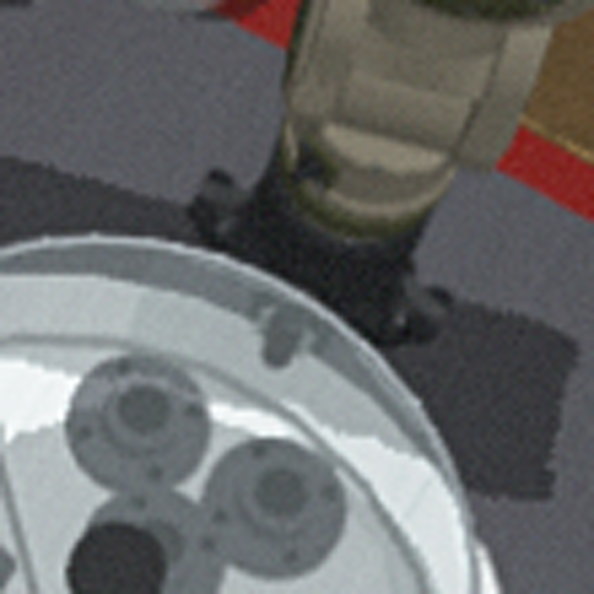

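Run:
```python
from h import *
r=.213
for k in range(35):
    a,b=np.radians([90+5*k,95+5*k]); print(k,90+5*k,np.round(r*np.array([np.cos(b)-np.cos(a),np.sin(b)-np.sin(a)])/.04,2))
```

```text
0 90 [-0.46 -0.02]
1 95 [-0.46 -0.06]
2 100 [-0.45 -0.1 ]
3 105 [-0.44 -0.14]
4 110 [-0.43 -0.18]
5 115 [-0.41 -0.21]
6 120 [-0.39 -0.25]
7 125 [-0.37 -0.28]
8 130 [-0.34 -0.31]
9 135 [-0.31 -0.34]
10 140 [-0.28 -0.37]
11 145 [-0.25 -0.39]
12 150 [-0.21 -0.41]
13 155 [-0.18 -0.43]
14 160 [-0.14 -0.44]
15 165 [-0.1  -0.45]
16 170 [-0.06 -0.46]
17 175 [-0.02 -0.46]
18 180 [ 0.02 -0.46]
19 185 [ 0.06 -0.46]
20 190 [ 0.1  -0.45]
21 195 [ 0.14 -0.44]
22 200 [ 0.18 -0.43]
23 205 [ 0.21 -0.41]
24 210 [ 0.25 -0.39]
25 215 [ 0.28 -0.37]
26 220 [ 0.31 -0.34]
27 225 [ 0.34 -0.31]
28 230 [ 0.37 -0.28]
29 235 [ 0.39 -0.25]
30 240 [ 0.41 -0.21]
31 245 [ 0.43 -0.18]
32 250 [ 0.44 -0.14]
33 255 [ 0.45 -0.1 ]
34 260 [ 0.46 -0.06]
```

Emit:
{"method": "move_arm", "body": {
  "commands": [
    [[-0.46, -0.02, 0], [0, 0, 0.625], -1],
    [[-0.46, -0.06, 0], [0, 0, 0.625], -1],
    [[-0.45, -0.1, 0], [0, 0, 0.625], -1],
    [[-0.44, -0.14, 0], [0, 0, 0.625], -1],
    [[0, 0, 0], [0, 0, 0], -1]
  ]
}}

```text
clock: 3.25
tcp_pos: [0.603, 0.2667, 0.0783]
orientation: [0.0, 0.562, 0.827, 0.0]
wrist_force: [-1.3, -0.4, 5.3]
finger_gap: 0.0151
```

Run:
```python
from h import *
snap('side','side3'); s=env.get_state(); print({k:np.round(v,4) for k,v in s.items()}); crop('side3',250,110,200,200,3,'d5')
```

```text
{'clock': np.float64(3.3), 'joint_pos': array([0.2949, 0.567 , 0.0064, 1.0085, 0.    , 1.4897]), 'qvel': array([-0.0012,  0.0171,  0.0302, -0.0058,  0.0059,  0.0134]), 'tau': array([ -0.3116, -56.4205,  25.3834,  -0.2078,  -0.2122,  -0.1371]), 'tcp_pos': array([0.6041, 0.2671, 0.0783]), 'orientation': array([6.000e-04, 5.625e-01, 8.268e-01, 7.000e-04]), 'wrist_force': array([-0.4799,  1.478 ,  5.8244]), 'ft_torque': array([0.0288, 0.2645, 0.0251]), 'finger_gap': np.float64(0.0151)}
```

View pics/d5.png

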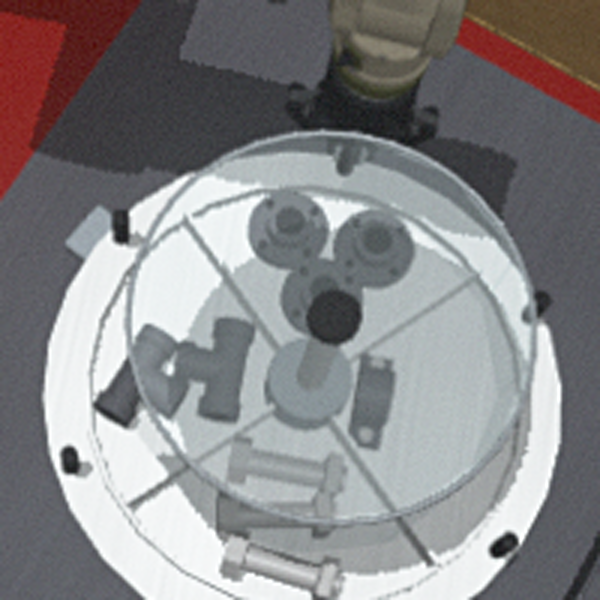

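Emit:
{"method": "move_arm", "body": {
  "commands": [
    [[-0.43, -0.18, 0], [0, 0, 0.625], -1],
    [[-0.41, -0.21, 0], [0, 0, 0.625], -1],
    [[-0.39, -0.25, 0], [0, 0, 0.625], -1],
    [[-0.37, -0.28, 0], [0, 0, 0.625], -1],
    [[-0.34, -0.31, 0], [0, 0, 0.625], -1]
  ]
}}

```text
clock: 3.8
tcp_pos: [0.5277, 0.2185, 0.0782]
orientation: [0.001, 0.369, 0.93, 0.002]
wrist_force: [0.6, 0.4, 6.7]
finger_gap: 0.0149
```

Emit:
{"method": "move_arm", "body": {
  "commands": [
    [[-0.31, -0.34, 0], [0, 0, 0.625], -1],
    [[-0.28, -0.37, 0], [0, 0, 0.625], -1],
    [[-0.25, -0.39, 0], [0, 0, 0.625], -1],
    [[-0.21, -0.41, 0], [0, 0, 0.625], -1],
    [[-0.18, -0.43, 0], [0, 0, 0.625], -1]
  ]
}}

```text
clock: 4.3
tcp_pos: [0.4778, 0.1407, 0.0782]
orientation: [0.001, 0.159, 0.987, 0.001]
wrist_force: [-1.8, 2.0, 10.2]
finger_gap: 0.0148
```

Emit:
{"method": "move_arm", "body": {
  "commands": [
    [[-0.14, -0.44, 0], [0, 0, 0.625], -1],
    [[-0.1, -0.45, 0], [0, 0, 0.625], -1],
    [[-0.06, -0.46, 0], [0, 0, 0.625], -1],
    [[-0.02, -0.46, 0], [0, 0, 0.625], -1],
    [[0.02, -0.46, 0], [0, 0, 0.625], -1]
  ]
}}

```text
clock: 4.8
tcp_pos: [0.4655, 0.049, 0.0782]
orientation: [0.001, -0.059, 0.998, 0.0]
wrist_force: [-4.4, 1.8, 12.8]
finger_gap: 0.0148
```

Emit:
{"method": "move_arm", "body": {
  "commands": [
    [[0.06, -0.46, 0], [0, 0, 0.625], -1],
    [[0.1, -0.45, 0], [0, 0, 0.625], -1],
    [[0.14, -0.44, 0], [0, 0, 0.625], -1],
    [[0.18, -0.43, 0], [0, 0, 0.625], -1],
    [[0.21, -0.41, 0], [0, 0, 0.625], -1]
  ]
}}

```text
clock: 5.3
tcp_pos: [0.4934, -0.0395, 0.0782]
orientation: [0.0, -0.273, 0.962, -0.001]
wrist_force: [-3.6, -0.5, 12.4]
finger_gap: 0.015
```

Emit:
{"method": "move_arm", "body": {
  "commands": [
    [[0.25, -0.39, 0], [0, 0, 0.625], -1],
    [[0.28, -0.37, 0], [0, 0, 0.625], -1],
    [[0.31, -0.34, 0], [0, 0, 0.625], -1],
    [[0.34, -0.31, 0], [0, 0, 0.625], -1],
    [[0.37, -0.28, 0], [0, 0, 0.625], -1]
  ]
}}

```text
clock: 5.8
tcp_pos: [0.5561, -0.1076, 0.0782]
orientation: [-0.0, -0.474, 0.88, -0.002]
wrist_force: [-2.6, -2.1, 9.6]
finger_gap: 0.0148
```

Emit:
{"method": "move_arm", "body": {
  "commands": [
    [[0.39, -0.25, 0], [0, 0, 0.625], -1],
    [[0.41, -0.21, 0], [0, 0, 0.625], -1],
    [[0.43, -0.18, 0], [0, 0, 0.625], -1],
    [[0.44, -0.14, 0], [0, 0, 0.625], -1],
    [[0, 0, 0], [0, 0, 0], -1]
  ]
}}

```text
clock: 6.3
tcp_pos: [0.626, -0.1393, 0.0782]
orientation: [0.001, -0.62, 0.785, -0.003]
wrist_force: [0.2, -2.1, 8.4]
finger_gap: 0.0147
```

Run:
```python
from h import *
snap('side','side4');snap('top','top4'); s=env.get_state(); print({k:np.round(v,4) for k,v in s.items()}); crop('side4',250,140,200,200,3,'e1');crop('top4',190,75,170,170,3.5,'e2')
```

```text
{'clock': np.float64(6.4), 'joint_pos': array([-0.3435,  0.5277, -0.0611,  0.977 , -0.002 , -1.6779]), 'qvel': array([-0.0007, -0.0111, -0.0165, -0.0008, -0.0032,  0.0018]), 'tau': array([ 2.04120e+00, -5.20754e+01,  2.44744e+01,  1.96300e-01,
        9.66100e-01,  1.70000e-02]), 'tcp_pos': array([ 0.6243, -0.1389,  0.0783]), 'orientation': array([ 5.000e-04, -6.188e-01,  7.856e-01, -2.600e-03]), 'wrist_force': array([-0.1655, -3.0173,  6.1503]), 'ft_torque': array([-0.6322,  0.0603,  0.0582]), 'finger_gap': np.float64(0.0149)}
```

View pics/e1.png

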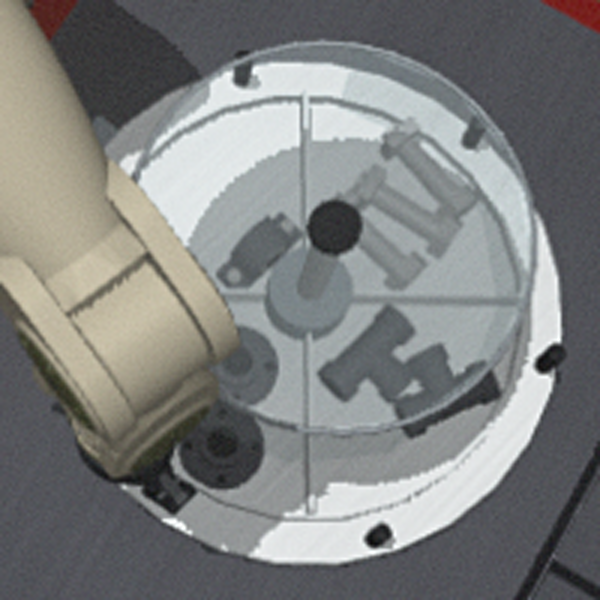

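View pics/e2.png

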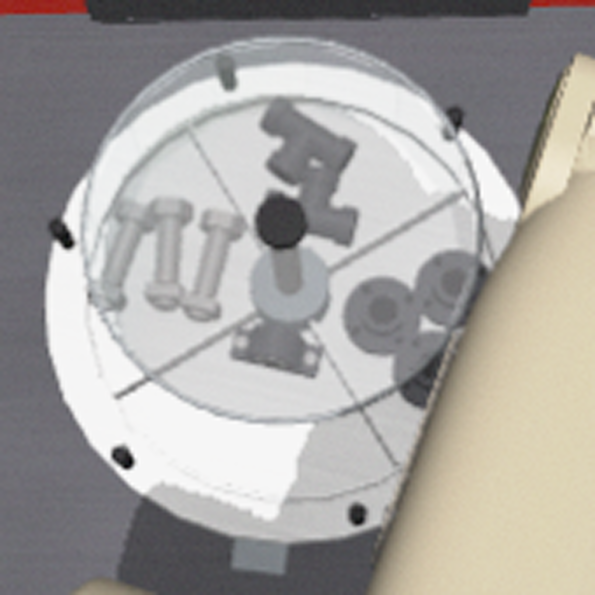

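Run:
```python
from h import *
crop('top0',245,222,40,24,18,'f1'); crop('side0',262,168,44,36,16,'f2')
```

```text
(no output)
```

View pics/f1.png

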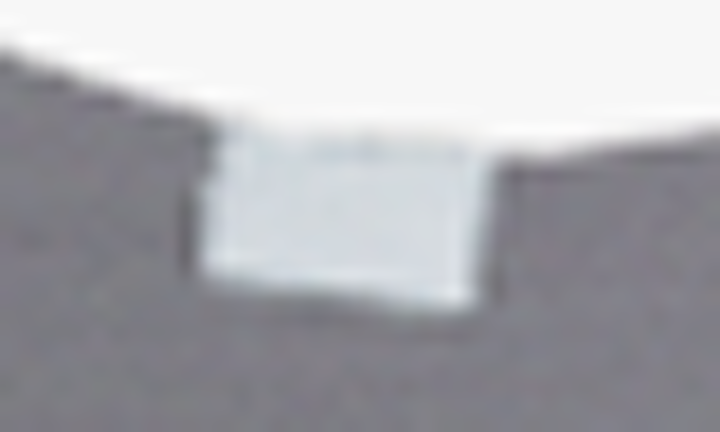

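View pics/f2.png

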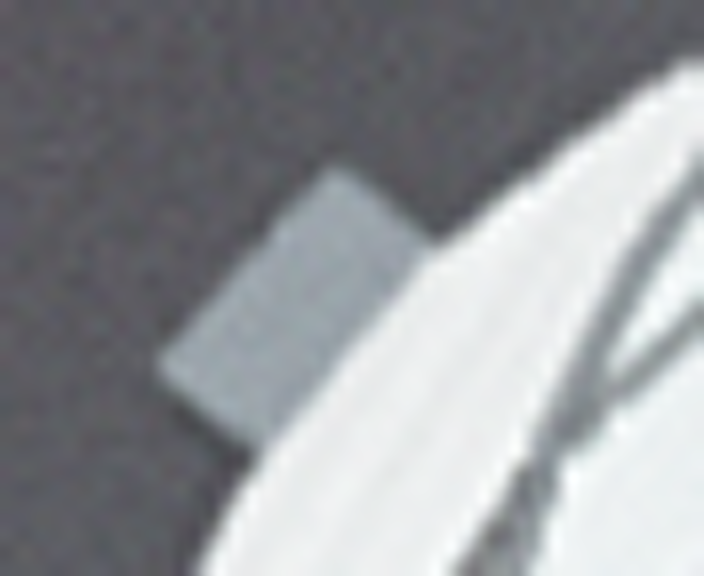

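```bash
cat > m.py <<'E'
from h import *
def px(l,k,o): return (np.array(l,float)+.5)/k-.5+np.array(o)
t=load('top0');s=load('side0')
C={}
pt=px([(50,291),(167,90),(401,87),(531,272),(419,482),(173,489)],3.5,(190,75))
ps=px([(183,80),(425,85),(558,287),(443,507),(183,503),(57,284)],3,(250,140))
ft=px([(203,268),(475,303)],18,(245,222)); fs=px([(335,168),(162,368)],16,(262,168))
def ang(d,p,c): 
    P=atz(d,p,.08)[:,:2]-c; return np.degrees(np.arctan2(P[:,1],P[:,0]))%60, np.hypot(*P.T)
for n,d,p,f in(('t',t,pt,ft),('s',s,ps,fs)):
    P=atz(d,p,.08)[:,:2]; q=least_squares(lambda q:np.hypot(*(P-q[:2]).T)-q[2],[.7,0,.21]).x; C[n]=q[:2]
    F=atz(d,f,.014)[:,:2]; m=F.mean(0)-q[:2]; e=F[1]-F[0]
    if __name__=='__main__': print(n,q.round(4),'ang0',ang(d,p,q[:2])[0].mean().round(2),'foot az',np.degrees(np.arctan2(m[1],m[0])).round(2),np.hypot(*m).round(4),'edge',np.linalg.norm(e).round(4),(np.degrees(np.arctan2(e[1],e[0]))-90).round(2)%180)
E
python3 - <<'E'
import runpy; 
g=runpy.run_path('m.py',run_name='__main__')
px,ang,t,s,C=[g[k] for k in('px','ang','t','s','C')]
print(ang(t,px([(61,229),(227,65),(455,115),(121,453),(356,510)],3.5,(190,75)),C['t']))
print(ang(s,px([(243,65),(475,130),(553,353),(378,533)],3,(250,140)),C['s']))
E
```

```text
t [0.6728 0.0656 0.2086] ang0 31.32 foot az 172.58 0.248 edge 0.048 172.14
s [0.6785 0.0677 0.2107] ang0 31.39 foot az 172.27 0.2502 edge 0.0462 173.54
(array([15.63362198, 15.22874841, 15.77445245, 15.65621292, 15.59409446]), array([0.20783451, 0.20951386, 0.21237932, 0.20838234, 0.20807065]))
(array([16.54575892, 15.19954712, 15.76706137, 15.27860149]), array([0.20540442, 0.20344599, 0.20979855, 0.21147251]))
```

Emit:
{"method": "move_arm", "body": {
  "commands": [
    [[0.31, -0.07, 0], [0, 0, 0.43], -1],
    [[0.32, -0.05, 0], [0, 0, 0.43], -1],
    [[0, 0, 0], [0, 0, 0], -1],
    [[0, 0, 0], [0, 0, 0], -1]
  ]
}}

```text
clock: 6.8
tcp_pos: [0.6491, -0.1437, 0.0783]
orientation: [0.0, -0.665, 0.747, -0.003]
wrist_force: [0.2, -4.9, 7.0]
finger_gap: 0.0147
```

Run:
```python
from h import *
snap('side','side5');snap('top','top5'); s=env.get_state(); print({k:np.round(v,4) for k,v in s.items() if k in('tcp_pos','wrist_force','finger_gap')}); crop('side5',250,140,200,200,3,'g1');crop('top5',190,75,170,170,3.5,'g2')
```

```text
{'tcp_pos': array([ 0.6487, -0.1437,  0.0783]), 'wrist_force': array([ 0.4124, -4.5523,  6.3418]), 'finger_gap': np.float64(0.0148)}
```

View pics/g1.png

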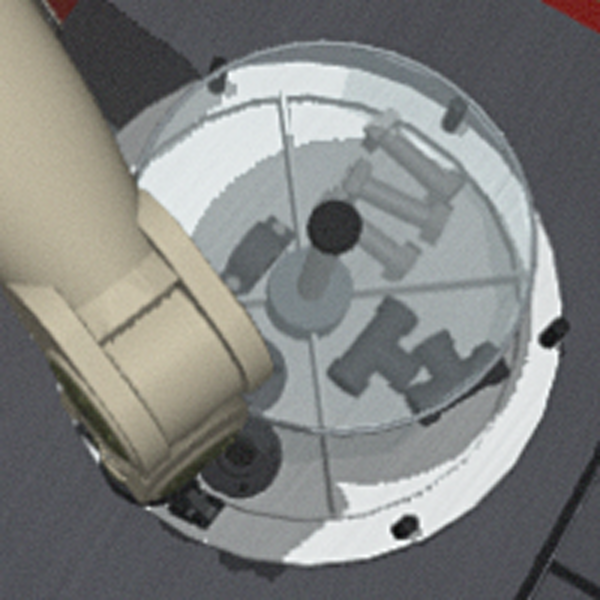

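View pics/g2.png

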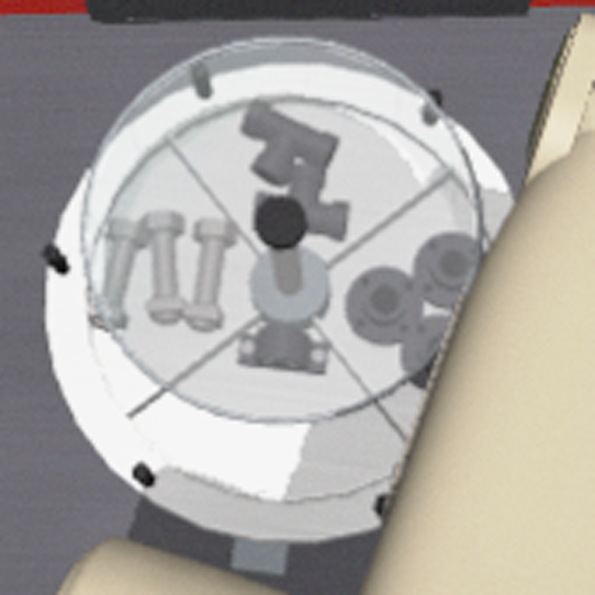

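Run:
```python
from m import *
print(ang(t,px([(52,252),(202,71),(142,470)],3.5,(190,75)),C['t']))
print(ang(s,px([(219,68),(456,105),(559,328),(407,524)],3,(250,140)),C['s']))
```

```text
(array([21.64254487, 21.48248308, 22.16218885]), array([0.2111182 , 0.21151223, 0.20765712]))
(array([22.3213197 , 22.65668632, 21.84991434, 21.97296135]), array([0.20886976, 0.21006386, 0.21148401, 0.21157137]))
```

Emit:
{"method": "move_arm", "body": {
  "commands": [
    [[0, 0, 0], [0, 0, 0], -0.5],
    [[0, 0, 0], [0, 0, 0], 0.2],
    [[0, 0, 0.2], [0, 0, 0], 0.5],
    [[0, 0, 1], [0, 0, 0], 1],
    [[0, 0, 1], [0, 0, 0], 1]
  ]
}}

```text
clock: 7.4
tcp_pos: [0.646, -0.141, 0.164]
orientation: [-0.001, -0.665, 0.747, 0.002]
wrist_force: [1.1, 0.2, 1.7]
finger_gap: 0.0776
```

Emit:
{"method": "move_arm", "body": {
  "commands": [
    [[-0.4, -0.6, 0.6], [0, 0, 0], 1],
    [[-0.4, -0.6, 0.6], [0, 0, 0], 1],
    [[-0.4, -0.4, 0.5], [0, 0, -0.995], 1],
    [[-0.4, -0.4, 0.3], [0, 0, -0.995], 1],
    [[-0.4, -0.4, 0], [0, 0, -0.995], 1]
  ]
}}

```text
clock: 7.9
tcp_pos: [0.5674, -0.2385, 0.2471]
orientation: [0.001, -0.494, 0.869, -0.002]
wrist_force: [0.5, -0.1, 0.4]
finger_gap: 0.0853
```

Emit:
{"method": "move_arm", "body": {
  "commands": [
    [[-0.4, -0.3, 0], [0, 0, -0.995], 1],
    [[-0.4, -0.3, 0], [0, 0, -0.995], 1],
    [[-0.4, -0.3, 0], [0, 0, -0.995], 1],
    [[-0.4, -0.3, 0], [0, 0, -0.995], 1],
    [[-0.4, -0.3, 0], [0, 0, -0.995], 1]
  ]
}}

```text
clock: 8.4
tcp_pos: [0.4865, -0.2977, 0.2446]
orientation: [-0.0, -0.168, 0.986, 0.0]
wrist_force: [-0.1, 0.0, 0.3]
finger_gap: 0.0854
```

Emit:
{"method": "move_arm", "body": {
  "commands": [
    [[-0.4, -0.3, 0], [0, 0, -0.995], 1],
    [[-0.4, -0.3, 0], [0, 0, -0.995], 1],
    [[-0.2, -0.2, 0], [0, 0, -0.995], 1],
    [[0, 0, 0], [0, 0, -0.995], 1],
    [[0, 0, 0], [0, 0, -0.995], 1]
  ]
}}

```text
clock: 8.9
tcp_pos: [0.4468, -0.3297, 0.2447]
orientation: [-0.0, 0.178, 0.984, 0.0]
wrist_force: [0.9, 0.8, 0.3]
finger_gap: 0.0852
```

Emit:
{"method": "move_arm", "body": {
  "commands": [
    [[0, 0, 0], [0, 0, -0.995], 1],
    [[0, 0, 0], [0, 0, -0.995], 1],
    [[0, 0, 0], [0, 0, -0.995], 1],
    [[0, 0, 0], [0, 0, -0.995], 1],
    [[0, 0, 0], [0, 0, -0.995], 1]
  ]
}}

```text
clock: 9.4
tcp_pos: [0.4472, -0.3292, 0.2446]
orientation: [-0.0, 0.502, 0.865, 0.0]
wrist_force: [-0.6, -0.2, -0.1]
finger_gap: 0.0855
```

Emit:
{"method": "move_arm", "body": {
  "commands": [
    [[-0.1, -0.1, 0], [0, 0, -0.99], 1],
    [[-0.1, -0.1, 0], [-0.87, -0.35, 0], 1],
    [[-0.1, -0.1, 0], [-0.87, -0.35, 0], 1],
    [[0, 0, 0], [-0.87, -0.35, 0], 1],
    [[0, 0, 0], [-0.87, -0.35, 0], 1]
  ]
}}

```text
clock: 9.9
tcp_pos: [0.4352, -0.3416, 0.2454]
orientation: [0.217, 0.539, 0.801, -0.147]
wrist_force: [0.6, -1.0, -0.6]
finger_gap: 0.085
```

Emit:
{"method": "move_arm", "body": {
  "commands": [
    [[0, 0, 0], [-0.87, -0.35, 0], 1],
    [[0, 0, 0], [-0.87, -0.35, 0], 1],
    [[0, 0, -0.8], [0, 0, 0], 1],
    [[0, 0, -0.8], [0, 0, 0], 1],
    [[0, 0, 0], [0, 0, 0], 1]
  ]
}}

```text
clock: 10.4
tcp_pos: [0.4322, -0.3389, 0.1749]
orientation: [0.312, 0.515, 0.769, -0.215]
wrist_force: [-0.9, 0.6, -1.0]
finger_gap: 0.0853
```

```bash
cat >> h.py <<'E'
from scipy.spatial.transform import Rotation as Ro
def tool():
    s=env.get_state(); q=s['orientation']; R=Ro.from_quat([q[1],q[2],q[3],q[0]]).as_matrix()
    print('t',s['clock'],'tcp',s['tcp_pos'].round(4),'F',s['wrist_force'].round(2),'gap',round(float(s['finger_gap']),4),'j',s['joint_pos'].round(2))
    z=R[:,2];y=R[:,1]; print('z az',np.degrees(np.arctan2(z[1],z[0])).round(2),'down',np.degrees(np.arcsin(-z[2])).round(2),'y az',np.degrees(np.arctan2(y[1],y[0])).round(2),'y el',np.degrees(np.arcsin(y[2])).round(2)); return s,R
E
python3 - <<'E'
from m import *
snap('side','side6');snap('top','top6'); S,R=tool(); p=S['tcp_pos']
for n in('top6','side6'):
    d=load(n); print(n,proj(d,[p,p+R[:,2]*.019]).round(1))
crop('side6',120,240,140,140,4.2,'i1');crop('top6',340,170,140,130,4.5,'i2'); crop('side6',250,140,200,200,3,'i3');crop('top6',190,75,170,170,3.5,'i4')
E
```

```text
t 10.5 tcp [ 0.4352 -0.3415  0.1803] F [ 0.27 -0.74 -0.37] gap 0.0853 j [-0.62 -0.04 -0.87  0.04 -0.39  0.42]
z az -68.11 down 45.06 y az 22.13 y el -0.24
top6 [[420.8 228.5]
 [423.6 227.1]]
side6 [[169.8 316.2]
 [169.7 322.8]]
```

View pics/i1.png

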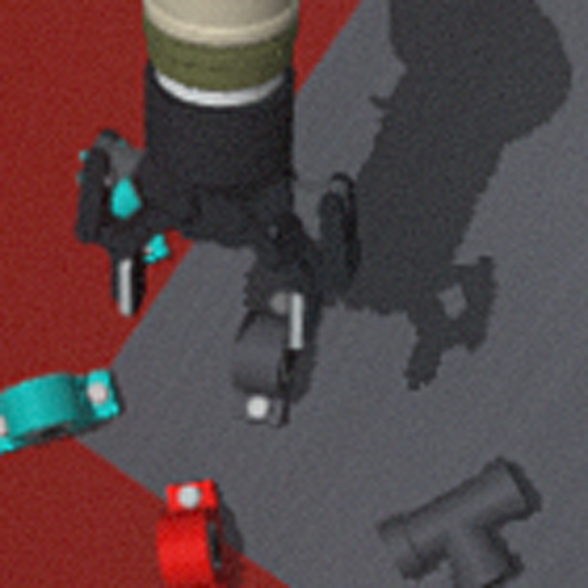

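View pics/i2.png

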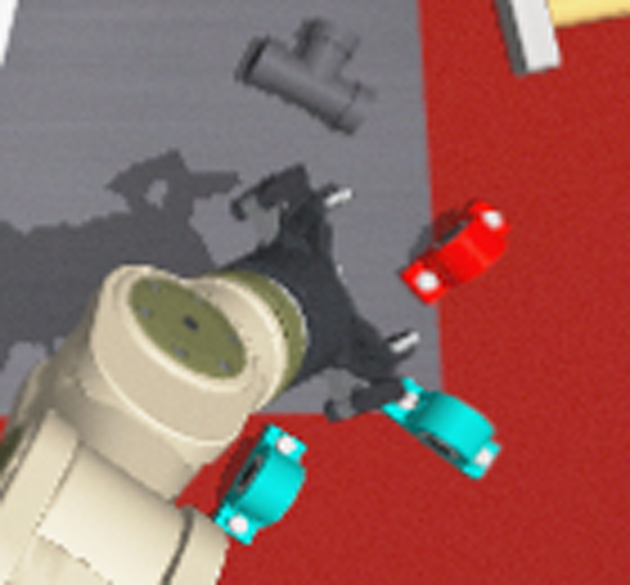

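View pics/i3.png

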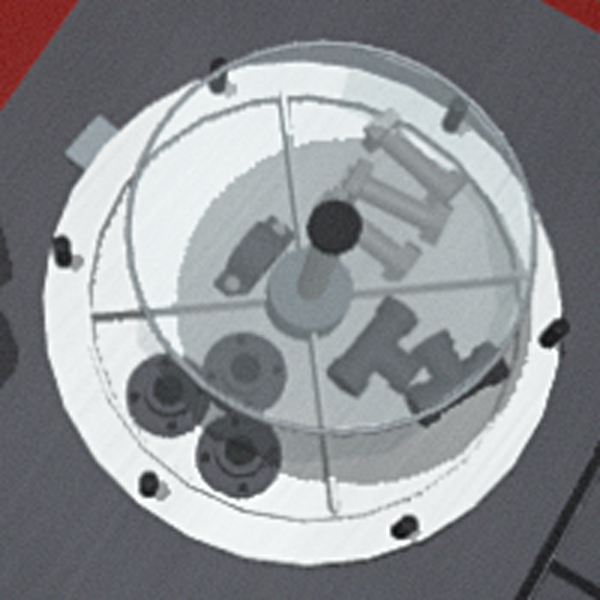

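View pics/i4.png

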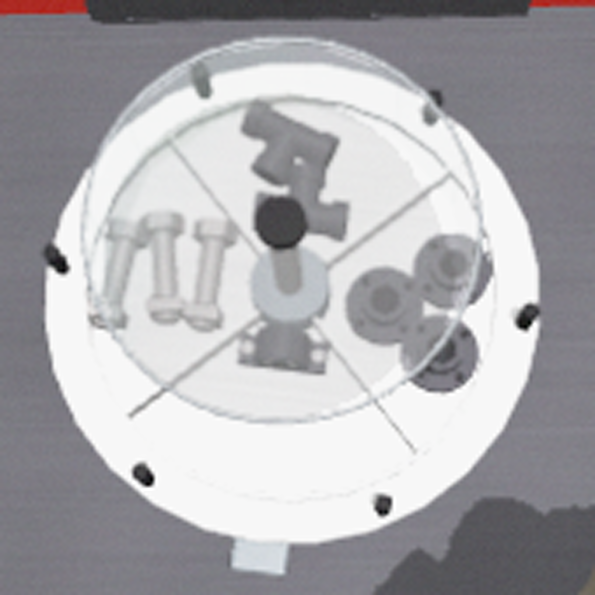

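Run:
```python
from m import *
for n,d,p in(('t',t,px([(52,252),(202,70),(436,95),(529,310),(383,498),(142,469)],3.5,(190,75))),('s',s,px([(217,68),(456,105),(559,327),(406,523),(149,480),(61,245)],3,(250,140)))):
    a,r=ang(d,p,C[n]); print(n,a.round(2),a.mean().round(2),r.round(4))
p=atz(s,px([(391,233),(366,347)],4.5,(100,260)),.015); print(p.mean(0))
# dividers: outer top ends?
```

```text
t [21.64 21.39 22.44 22.66 22.57 22.01] 22.12 [0.2111 0.2124 0.2159 0.2102 0.2061 0.207 ]
s [22.77 22.66 22.08 21.85 22.43 22.52] 22.38 [0.2095 0.2101 0.2114 0.2105 0.2107 0.2101]
[ 0.43380938 -0.3401364   0.015     ]
```

Emit:
{"method": "move_arm", "body": {
  "commands": [
    [[0, 0, -0.9], [0, 0, 0], 1],
    [[0, 0, -0.9], [0, 0, 0], 1],
    [[0, 0, -0.9], [0, 0, 0], 1],
    [[0, 0, -0.6], [0, 0, 0], 1],
    [[0, 0, 0], [0, 0, 0], 1]
  ]
}}

```text
clock: 11.0
tcp_pos: [0.4394, -0.3432, 0.0483]
orientation: [0.313, 0.516, 0.768, -0.215]
wrist_force: [-0.4, 0.3, -0.0]
finger_gap: 0.0854
```

Emit:
{"method": "move_arm", "body": {
  "commands": [
    [[0, 0, -0.3], [0, 0, 0], 1],
    [[0, 0, 0], [0, 0, 0], 1]
  ]
}}

```text
clock: 11.2
tcp_pos: [0.4435, -0.345, 0.0406]
orientation: [0.314, 0.517, 0.767, -0.216]
wrist_force: [0.3, -0.5, 0.9]
finger_gap: 0.0855
```

Run:
```python
from m import *
snap('side','side7');S,R=tool(); p=S['tcp_pos']
d=load('side7'); print(proj(d,[p,p+R[:,2]*.019]).round(1))
crop('side7',140,270,90,90,6.5,'j1')
```

```text
t 11.25 tcp [ 0.4433 -0.3449  0.041 ] F [-0.48  0.43  0.55] gap 0.0854 j [-0.61  0.29 -1.02 -0.43 -0.4   0.43]
z az -68.42 down 45.19 y az 21.9 y el -0.32
[[183.8 326.5]
 [183.6 332.4]]
```

View pics/j1.png

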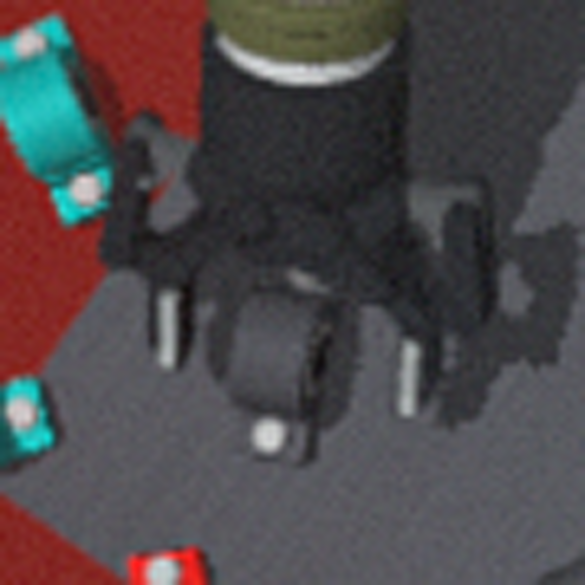

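Emit:
{"method": "move_arm", "body": {
  "commands": [
    [[0, 0, 0.8], [0, 0, 0], 1],
    [[0, 0, 0.2], [0.58, 0.235, 0], 1],
    [[0, 0, 0], [0.58, 0.235, 0], 1],
    [[0, 0, 0], [0, 0, 0], 1]
  ]
}}

```text
clock: 11.65
tcp_pos: [0.4448, -0.347, 0.0849]
orientation: [0.249, 0.533, 0.79, -0.17]
wrist_force: [0.6, -0.4, -0.4]
finger_gap: 0.0852
```

```bash
cat > fk.py <<'E'
from h import *
S=[([.97,.314,.045,1.304,0,1.431],[.255,.515,.249]),
([.2827,.7028,.2507,1.1159,.0001,1.827],[.6777,.2802,.0783]),
([.2949,.567,.0064,1.0085,0,1.4897],[.6041,.2671,.0783]),
([-.3435,.5277,-.0611,.977,-.002,-1.6779],[.6243,-.1389,.0783]),
([-.62,-.04,-.87,.04,-.39,.42],[.4352,-.3415,.1803]),
([-.61,.29,-1.02,-.43,-.40,.43],[.4433,-.3449,.041])]
try: S+=[(a,b) for a,b in json.load(open('s.json'))]
except Exception: pass
def rec():
    s=env.get_state()
    try:L=json.load(open('s.json'))
    except Exception:L=[]
    L.append((list(map(float,s['joint_pos'])),list(map(float,s['tcp_pos'])))); json.dump(L,open('s.json','w'))
def fk(q,j):
    r0,h,A,B,Cc,D,F,E=q; j=np.array(j)
    def pl(a,fwd,up): # rotate pitch-down by a
        return np.array([fwd*np.cos(a)+up*np.sin(a),-fwd*np.sin(a)+up*np.cos(a)])
    v=np.array([r0,h])+pl(j[1],B,A)+pl(j[1]-j[2],Cc,D); p=j[1]-j[2]+j[3]
    v=v+pl(p,F,0); d=np.array([np.cos(j[4])*np.cos(p),np.sin(j[4]),-np.cos(j[4])*np.sin(p)])
    P=np.array([v[0],0,v[1]])+E*d; R=Ro.from_euler('z',j[0]); return R.apply(P),R.apply(d)
def fit():
    f=least_squares(lambda q:np.r_[np.concatenate([fk(q,j)[0]-p for j,p in S]),1e-3*(q-x0)],x0)
    return f
x0=np.array([0,.2,.3,.06,.3,0,.08,.2])
E
python3 - <<'E'
from fk import *
rec(); tool()
E
python3 - <<'E'
from fk import *
f=fit(); print(f.x.round(4)); 
for j,p in S: print((fk(f.x,j)[0]-p).round(4), fk(f.x,j)[1].round(3))
E
```

```text
t 11.65 tcp [ 0.4448 -0.347   0.0849] F [ 0.64 -0.45 -0.41] gap 0.0852 j [-0.66  0.15 -0.83  0.04 -0.3   0.45]
z az -68.33 down 54.92 y az 21.91 y el -0.17
[-0.003   0.2318  0.5264  0.0124  0.4034  0.0422  0.3552  0.0562]
[ 0.0675 -0.0444  0.0016] [-0.001 -0.002 -1.   ]
[ 0.0225 -0.0768 -0.0027] [ 0.003  0.001 -1.   ]
[ 0.0226 -0.0767  0.0006] [ 0.002  0.    -1.   ]
[-0.0277 -0.0746  0.0016] [ 0.004 -0.004 -1.   ]
[ 0.0035  0.0021 -0.0026] [ 0.264 -0.656 -0.707]
[ 0.006   0.0042 -0.001 ] [ 0.258 -0.655 -0.71 ]
[-0.0121 -0.0086  0.0025] [ 0.212 -0.534 -0.818]
```

```bash
sed -i 's/r0,h,A,B,Cc,D,F,E=q/r0,h,A,B,Cc,D,F,E,o=q/; s/np.array(\[v\[0\],0,v\[1\]\])/np.array([v[0],o,v[1]])/; s/.08,.2\])/.08,.2,.08])/' fk.py
cat >> fk.py <<'E'
lo=[-2.76,-.86,-1.03,-2.2,-1.47];hi=[2.76,1.69,1.26,2.34,1.5]
def ik(q,p,az,down,j0=(0,.3,-.8,0,-.3)):
    az,down=np.radians([az,down]); d=np.array([np.cos(down)*np.cos(az),np.cos(down)*np.sin(az),-np.sin(down)])
    def e(j):
        P,D=fk(q,j); return np.r_[(P-p)*10,D-d]
    g=least_squares(e,j0); return g.x,np.abs(g.fun).max()
E
python3 - <<'E'
from fk import *
f=fit(); q=f.x; print(q.round(4)); 
for j,p in S: print((fk(q,j)[0]-p).round(4))
c=np.array([.677,.067]); u=np.array([np.cos(np.radians(172.4)),np.sin(np.radians(172.4))])
for th in(30,35,40):
  for r,z in((.13,.059),(.13,.085),(.16,.085),(.2,.09),(.24,.09),(.2,.15),(.24,.15),(.24,.25)):
    j,e=ik(q,[*(c+r*u),z],-7.6,90-th); print(th,r,z,j.round(2),round(e,4))
for th in (30,35,40): print(ik(q,[.434,-.340,.032],-68,90-th)[0].round(2))
E
```

```text
[0.002  0.2281 0.5177 0.0009 0.4069 0.0558 0.1377 0.2792 0.0802]
[ 0.0005 -0.0004 -0.    ]
[-0.0002  0.0001 -0.0002]
[0.0001 0.0002 0.    ]
[0.0003 0.0001 0.0002]
[-0.0001 -0.001  -0.0001]
[ 0.0003  0.     -0.0002]
[-0.0003  0.0012  0.0003]
30 0.13 0.059 [ 0.05  0.16 -0.86  0.03 -0.09] 0.0
30 0.13 0.085 [ 0.05  0.11 -0.83  0.11 -0.09] 0.0
30 0.16 0.085 [ 0.07  0.06 -0.88  0.11 -0.1 ] 0.0
30 0.2 0.09 [ 0.09 -0.02 -0.95  0.12 -0.11] 0.0
30 0.24 0.09 [ 0.12 -0.09 -1.02  0.13 -0.13] 0.0
30 0.2 0.15 [ 0.09 -0.12 -0.85  0.33 -0.11] 0.0
30 0.24 0.15 [ 0.12 -0.2  -0.91  0.35 -0.13] 0.0
30 0.24 0.25 [ 0.12 -0.3  -0.71  0.65 -0.13] 0.0
35 0.13 0.059 [ 0.06  0.16 -0.95 -0.13 -0.11] 0.0
35 0.13 0.085 [ 0.06  0.1  -0.91 -0.04 -0.11] 0.0
35 0.16 0.085 [ 0.08  0.05 -0.97 -0.05 -0.12] 0.0
35 0.2 0.09 [ 0.11 -0.03 -1.03 -0.03 -0.14] 0.0
35 0.24 0.09 [ 0.14 -0.11 -1.1  -0.01 -0.15] 0.0
35 0.2 0.15 [ 0.11 -0.15 -0.93  0.19 -0.14] 0.0
35 0.24 0.15 [ 0.14 -0.23 -0.99  0.22 -0.15] 0.0
35 0.24 0.25 [ 0.14 -0.35 -0.79  0.54 -0.15] 0.0
40 0.13 0.059 [ 0.07  0.17 -1.03 -0.32 -0.13] 0.0
40 0.13 0.085 [ 0.07  0.1  -1.   -0.22 -0.13] 0.0
40 0.16 0.085 [ 0.09  0.05 -1.05 -0.22 -0.14] 0.0
40 0.2 0.09 [ 0.12 -0.03 -1.12 -0.2  -0.16] 0.0
40 0.24 0.09 [ 0.16 -0.1  -1.18 -0.18 -0.18] 0.0
40 0.2 0.15 [ 0.12 -0.17 -1.02  0.04 -0.16] 0.0
40 0.24 0.15 [ 0.16 -0.26 -1.07  0.08 -0.18] 0.0
40 0.24 0.25 [ 0.16 -0.4  -0.87  0.42 -0.18] 0.0
[-0.69  0.24 -0.84  0.02 -0.24]
[-0.67  0.25 -0.92 -0.14 -0.29]
[-0.64  0.27 -0.99 -0.31 -0.34]
```

Emit:
{"method": "move_arm", "body": {
  "commands": [
    [[-0.14, 0.09, -0.4], [0, 0, 0], 1],
    [[-0.13, 0.08, -0.5], [0, 0, 0], 1],
    [[0, 0, -0.42], [0, 0, 0], 1],
    [[0, 0, 0], [0, 0, 0], 1],
    [[0, 0, 0], [0, 0, 0], 1]
  ]
}}

```text
clock: 12.15
tcp_pos: [0.4307, -0.3368, 0.0263]
orientation: [0.245, 0.533, 0.792, -0.17]
wrist_force: [0.8, 0.0, -1.1]
finger_gap: 0.0851
```

Run:
```python
from m import *
snap('side','side8');S,R=tool()
crop('side8',140,270,90,90,6.5,'k1')
```

```text
t 12.2 tcp [ 0.4314 -0.3372  0.027 ] F [ 0.1  -0.82 -0.03] gap 0.0854 j [-0.66  0.25 -0.92 -0.14 -0.3   0.44]
z az -68.58 down 55.24 y az 21.99 y el -0.4
```

View pics/k1.png

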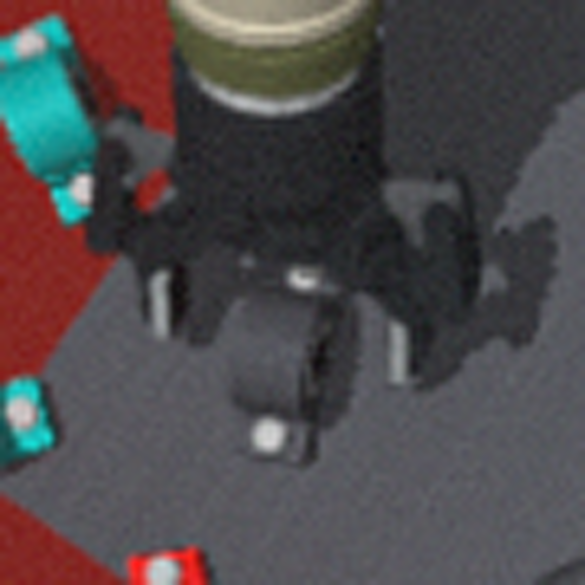

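Emit:
{"method": "move_arm", "body": {
  "commands": [
    [[0.06, -0.07, 0.1], [0, 0, 0], 0.2],
    [[0, 0, 0], [0, 0, 0], -0.1],
    [[0, 0, 0], [0, 0, 0], -0.3],
    [[0, 0, 0], [0, 0, 0], -0.6],
    [[0, 0, 0], [0, 0, 0], -1]
  ],
  "newtons": 50
}}

```text
clock: 12.7
tcp_pos: [0.4334, -0.34, 0.0307]
orientation: [0.245, 0.533, 0.792, -0.17]
wrist_force: [-2.2, 0.5, 5.2]
finger_gap: 0.0278
```

Emit:
{"method": "move_arm", "body": {
  "commands": [
    [[0, 0, 0], [0, 0, 0], -1],
    [[0, 0, 0], [0, 0, 0], -1],
    [[0, 0, 0], [0, 0, 0], -1],
    [[0, 0, 0], [0, 0, 0], -1]
  ]
}}

```text
clock: 13.1
tcp_pos: [0.4334, -0.34, 0.0307]
orientation: [0.245, 0.533, 0.792, -0.17]
wrist_force: [-1.6, 1.6, 4.8]
finger_gap: 0.0274
```

Run:
```python
from m import *
snap('side','side9');S,R=tool()
crop('side9',140,270,90,90,6.5,'k2')
```

```text
t 13.15 tcp [ 0.4334 -0.34    0.0306] F [-3.02  1.99  5.18] gap 0.0273 j [-0.66  0.25 -0.91 -0.13 -0.3   0.44]
z az -68.66 down 55.29 y az 21.96 y el -0.43
```

View pics/k2.png

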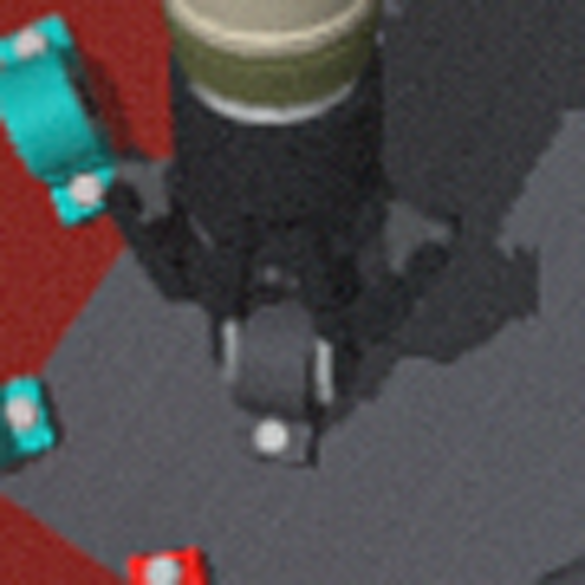

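Emit:
{"method": "move_arm", "body": {
  "commands": [
    [[0, 0, 0.2], [0, 0, 0], -1],
    [[0, 0, 0.5], [0, 0, 0], -1],
    [[0, 0, 0.8], [0, 0, 0], -1],
    [[0, 0, 0.9], [0, 0, 0], -1],
    [[0, 0, 0.9], [0, 0, 0], -1]
  ]
}}

```text
clock: 13.65
tcp_pos: [0.432, -0.3385, 0.1622]
orientation: [0.243, 0.533, 0.793, -0.169]
wrist_force: [0.9, -1.0, -3.5]
finger_gap: 0.0277
```

Emit:
{"method": "move_arm", "body": {
  "commands": [
    [[0, 0, 0.9], [0, 0, 0], -1],
    [[0, 0.3, 0.9], [0, 0, 0], -1],
    [[0, 0.6, 0.4], [0, 0, 0.5], -1],
    [[0.05, 0.8, 0], [0, 0, 0.8], -1],
    [[0.05, 0.8, 0], [0, 0, 0.8], -1]
  ]
}}

```text
clock: 14.15
tcp_pos: [0.4366, -0.2381, 0.2501]
orientation: [0.267, 0.41, 0.862, -0.131]
wrist_force: [0.0, -0.3, -3.3]
finger_gap: 0.0273
```

Emit:
{"method": "move_arm", "body": {
  "commands": [
    [[0.05, 0.8, 0], [0, 0, 0.8], -1],
    [[0.05, 0.8, 0], [0, 0, 0.8], -1],
    [[0.05, 0.8, 0], [0, 0, 0.8], -1],
    [[0.05, 0.8, 0], [0, 0, 0.8], -1],
    [[0.05, 0.8, 0], [0, 0, 0.8], -1]
  ]
}}

```text
clock: 14.65
tcp_pos: [0.4457, -0.0779, 0.2489]
orientation: [0.292, 0.156, 0.942, -0.052]
wrist_force: [0.5, -0.0, -3.4]
finger_gap: 0.0274
```

Emit:
{"method": "move_arm", "body": {
  "commands": [
    [[0.05, 0.8, 0], [0, 0, 0.8], -1],
    [[0.05, 0.8, 0], [0, 0, 0.7], -1],
    [[0.05, 0.8, 0], [0, 0, 0], -1],
    [[0.05, 0.6, 0], [0, 0, 0], -1],
    [[0, 0, 0], [0, 0, 0], -1]
  ]
}}

```text
clock: 15.15
tcp_pos: [0.4539, 0.043, 0.249]
orientation: [0.296, 0.057, 0.953, -0.021]
wrist_force: [0.2, -0.9, -3.1]
finger_gap: 0.0274
```

Run:
```python
from m import *
snap('side','side10');S,R=tool()
crop('side10',180,70,260,200,3,'l1')
```

```text
t 15.2 tcp [0.454  0.0419 0.249 ] F [-0.27 -0.72 -3.48] gap 0.0274 j [-0.06 -0.36 -0.79  0.54 -0.04  0.05]
z az -7.65 down 55.51 y az 83.0 y el -0.45
```

View pics/l1.png

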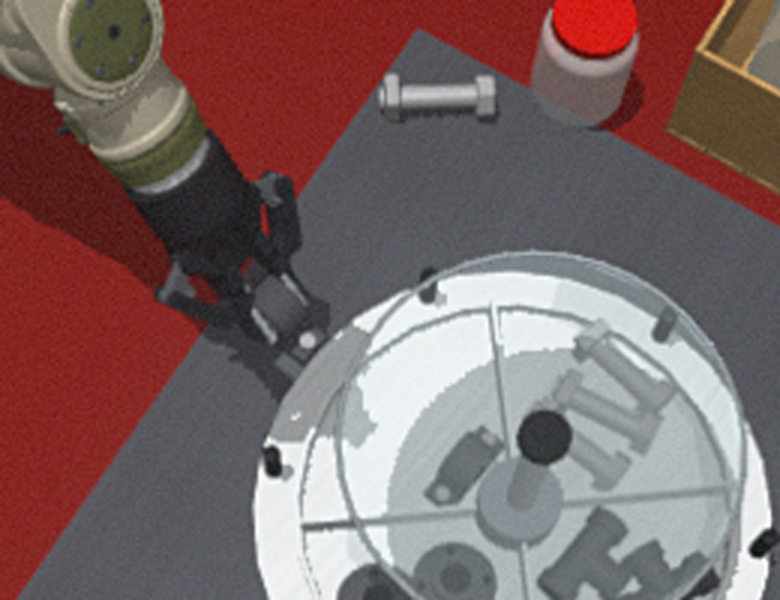

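Emit:
{"method": "move_arm", "body": {
  "commands": [
    [[0.1, 0.65, 0], [0, 0, 0], -1],
    [[0.1, 0.65, 0], [0, 0, 0], -1],
    [[0.1, 0, -0.7], [0, 0, 0], -1],
    [[0, 0, -0.8], [0, 0, 0], -1],
    [[0, 0, -0.8], [0, 0, 0], -1]
  ]
}}

```text
clock: 15.7
tcp_pos: [0.4669, 0.0917, 0.1571]
orientation: [0.297, 0.059, 0.953, -0.022]
wrist_force: [1.0, 0.1, -4.1]
finger_gap: 0.0272
```

Emit:
{"method": "move_arm", "body": {
  "commands": [
    [[0, 0, -0.2], [0, 0, 0], -1],
    [[0, 0, 0], [0, 0, 0], -1]
  ]
}}

```text
clock: 15.9
tcp_pos: [0.4657, 0.0913, 0.148]
orientation: [0.295, 0.059, 0.953, -0.023]
wrist_force: [0.2, 0.2, -3.6]
finger_gap: 0.0277
```

Run:
```python
from m import *
from h import *
snap('side','side11');snap('top','top11');S,R=tool()
crop('side11',220,90,200,200,3,'l2'); crop('top11',190,90,150,150,4,'l3')
c=np.array([.677,.067]); v=S['tcp_pos'][:2]-c; print(np.hypot(*v),np.degrees(np.arctan2(v[1],v[0])))
```

```text
t 16.0 tcp [0.4685 0.0919 0.1516] F [ 0.78  0.5  -2.67] gap 0.0273 j [ 0.11 -0.18 -0.95  0.21 -0.14  0.19]
z az -7.86 down 55.24 y az 82.73 y el -0.41
0.20999784113610703 173.20225240172226
```

View pics/l2.png

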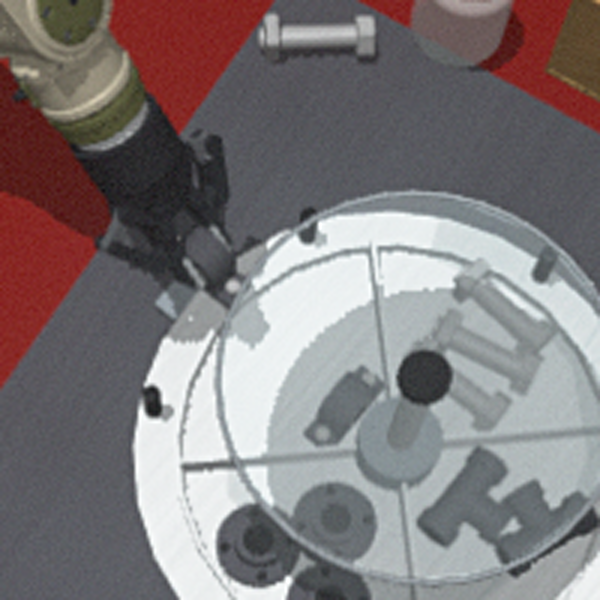

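View pics/l3.png

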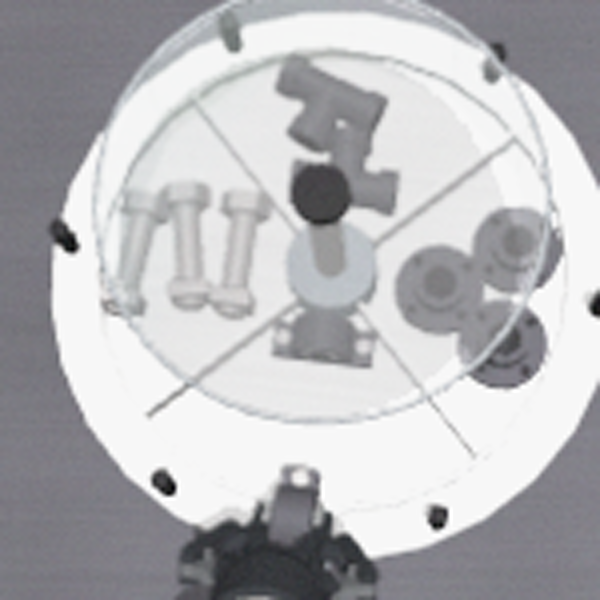

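Emit:
{"method": "move_arm", "body": {
  "commands": [
    [[0.25, -0.02, -0.35], [0, 0, 0], -1],
    [[0.4, -0.04, -0.4], [0, 0, 0], -1],
    [[0.4, -0.04, -0.35], [0, 0, 0], -1],
    [[0.4, -0.04, -0.2], [0, 0, 0], -1],
    [[0.35, -0.03, -0.2], [0, 0, 0], -1]
  ]
}}

```text
clock: 16.5
tcp_pos: [0.5424, 0.0852, 0.0923]
orientation: [0.299, 0.059, 0.952, -0.022]
wrist_force: [0.5, 0.2, -2.2]
finger_gap: 0.0272
```

Emit:
{"method": "move_arm", "body": {
  "commands": [
    [[0, 0, 0], [0, 0, 0], -1],
    [[0, 0, 0], [0, 0, 0], -1]
  ]
}}

```text
clock: 16.7
tcp_pos: [0.5404, 0.0853, 0.0915]
orientation: [0.298, 0.059, 0.953, -0.022]
wrist_force: [0.6, 0.5, -3.1]
finger_gap: 0.0272
```

Run:
```python
from m import *
from h import *
snap('side','side12');snap('top','top12');S,R=tool()
crop('side12',250,120,130,130,4.5,'n2'); crop('top12',210,130,120,120,5,'n3')
c=np.array([.677,.067]); v=S['tcp_pos'][:2]-c; print(np.hypot(*v),np.degrees(np.arctan2(v[1],v[0])))
```

```text
t 16.8 tcp [0.5394 0.0855 0.0911] F [ 0.24  0.04 -2.94] gap 0.0277 j [ 0.07  0.07 -0.92 -0.01 -0.12  0.16]
z az -7.82 down 55.29 y az 82.78 y el -0.42
0.13881336585851228 172.34147359088686
```

View pics/n2.png

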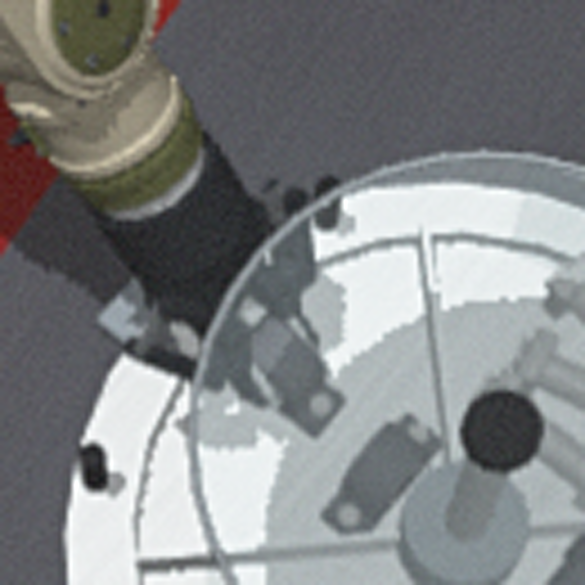

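View pics/n3.png

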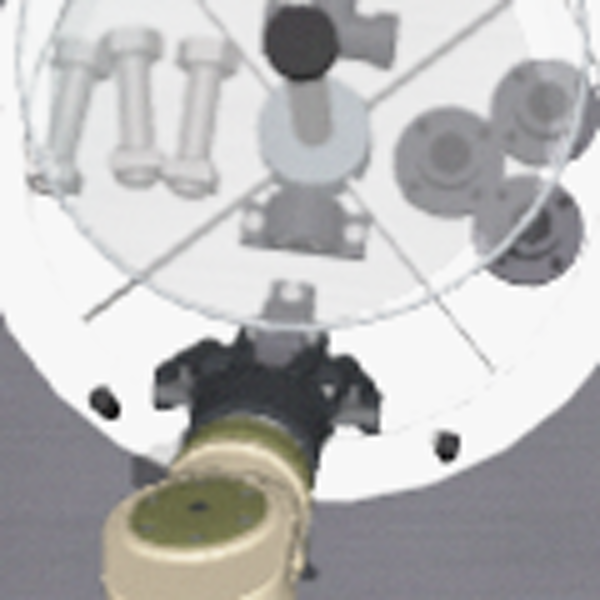

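Run:
```python
from m import *
P=atz(s,px([(320,403),(250,311)],4.5,(250,120)),.0755)[:,:2]; v=P-C['s']; print(np.hypot(*v.T),np.degrees(np.arctan2(v[:,1],v[:,0]))); m=P.mean(0)-C['s'];print(np.hypot(*m),np.degrees(np.arctan2(m[1],m[0])))
```

```text
[0.10495155 0.17143848] [171.16487834 165.72779507]
0.13804849292705068 167.79191593603952
```

Emit:
{"method": "move_arm", "body": {
  "commands": [
    [[0.1, -0.01, -0.2], [0, 0, 0], -1],
    [[0.1, -0.02, -0.2], [0, 0, 0], -1],
    [[0, 0, -0.15], [0, 0, 0], -1],
    [[0, 0, -0.1], [0, 0, 0], -1],
    [[0, 0, 0], [0, 0, 0], -1]
  ]
}}

```text
clock: 17.3
tcp_pos: [0.5462, 0.0842, 0.0625]
orientation: [0.296, 0.059, 0.953, -0.022]
wrist_force: [-0.3, 0.1, -2.8]
finger_gap: 0.0276
```

Emit:
{"method": "move_arm", "body": {
  "commands": [
    [[0, 0, -0.05], [0, 0, 0], -1],
    [[0, 0, 0], [0, 0, 0], -1]
  ]
}}

```text
clock: 17.5
tcp_pos: [0.5473, 0.0843, 0.0619]
orientation: [0.297, 0.059, 0.953, -0.022]
wrist_force: [-0.9, -0.1, -3.9]
finger_gap: 0.0275
```

Emit:
{"method": "move_arm", "body": {
  "commands": [
    [[0, 0, -0.05], [0, 0, 0], -1],
    [[0, 0, 0], [0, 0, 0], -1]
  ]
}}

```text
clock: 17.7
tcp_pos: [0.5473, 0.0843, 0.06]
orientation: [0.297, 0.059, 0.953, -0.022]
wrist_force: [-0.6, 0.8, -3.2]
finger_gap: 0.027
```

Emit:
{"method": "move_arm", "body": {
  "commands": [
    [[0, 0, -0.03], [0, 0, 0], -1],
    [[0, 0, 0], [0, 0, 0], -1]
  ]
}}

```text
clock: 17.9
tcp_pos: [0.5472, 0.0843, 0.0588]
orientation: [0.297, 0.059, 0.953, -0.022]
wrist_force: [-0.3, -0.3, -4.3]
finger_gap: 0.0271
```

Emit:
{"method": "move_arm", "body": {
  "commands": [
    [[0, 0, -0.02], [0, 0, 0], -1],
    [[0, 0, 0], [0, 0, 0], -1]
  ]
}}

```text
clock: 18.1
tcp_pos: [0.5473, 0.0843, 0.058]
orientation: [0.297, 0.059, 0.953, -0.022]
wrist_force: [0.3, -0.2, -3.0]
finger_gap: 0.0274
```

Emit:
{"method": "move_arm", "body": {
  "commands": [
    [[0, 0, -0.02], [0, 0, 0], -1],
    [[0, 0, 0], [0, 0, 0], -1]
  ]
}}

```text
clock: 18.3
tcp_pos: [0.5475, 0.0843, 0.0576]
orientation: [0.297, 0.059, 0.953, -0.022]
wrist_force: [-2.3, -0.3, 0.4]
finger_gap: 0.0274
```

Emit:
{"method": "move_arm", "body": {
  "commands": [
    [[0, 0, -0.02], [0, 0, 0], -1],
    [[0, 0, 0], [0, 0, 0], -1]
  ]
}}

```text
clock: 18.5
tcp_pos: [0.5478, 0.0843, 0.0575]
orientation: [0.298, 0.059, 0.952, -0.022]
wrist_force: [-5.8, -0.2, 8.0]
finger_gap: 0.0276
```

Emit:
{"method": "move_arm", "body": {
  "commands": [
    [[0, 0, 0.015], [0, 0, 0], -1],
    [[0, 0, 0], [0, 0, 0], -1]
  ]
}}

```text
clock: 18.7
tcp_pos: [0.5476, 0.0844, 0.0575]
orientation: [0.297, 0.059, 0.953, -0.022]
wrist_force: [-5.4, -0.8, 3.7]
finger_gap: 0.0274
```

Run:
```python
from m import *
from h import *
snap('side','side13');S,R=tool()
crop('side13',250,120,130,130,4.5,'o2')
```

```text
t 18.75 tcp [0.5477 0.0843 0.0576] F [-4.43 -0.07  4.48] gap 0.0273 j [ 0.07  0.16 -0.94 -0.13 -0.12  0.15]
z az -7.82 down 55.3 y az 82.78 y el -0.42
```

View pics/o2.png

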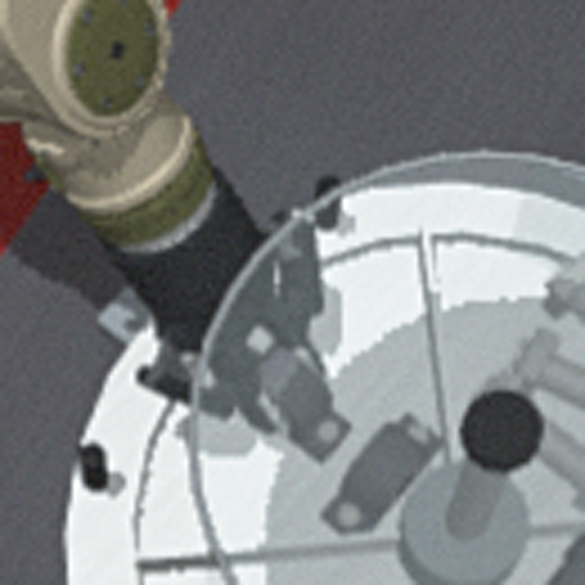

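Emit:
{"method": "move_arm", "body": {
  "commands": [
    [[0, 0, 0], [0, 0, 0], -0.25],
    [[0, 0, 0], [0, 0, 0], 0],
    [[0, 0, 0], [0, 0, 0], 0.5],
    [[0, 0, 0], [0, 0, 0], 0.5],
    [[0, 0, 0], [0, 0, 0], 0.5]
  ],
  "newtons": 20
}}

```text
clock: 19.25
tcp_pos: [0.5474, 0.0843, 0.0571]
orientation: [0.297, 0.059, 0.953, -0.022]
wrist_force: [-0.1, -0.5, -0.5]
finger_gap: 0.0639
```

Run:
```python
from m import *
from h import *
snap('side','side14');S,R=tool()
crop('side14',250,120,130,130,4.5,'o3')
```

```text
t 19.3 tcp [0.5474 0.0842 0.057 ] F [-0.91 -0.05 -0.29] gap 0.064 j [ 0.07  0.16 -0.94 -0.13 -0.12  0.15]
z az -7.84 down 55.35 y az 82.78 y el -0.43
```

View pics/o3.png

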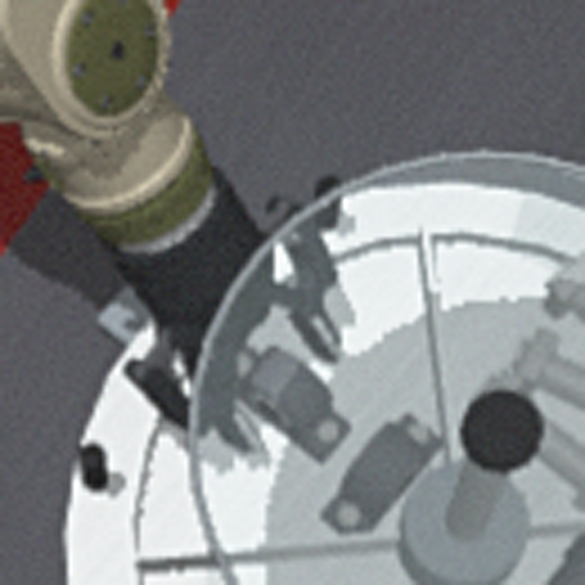

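Emit:
{"method": "move_arm", "body": {
  "commands": [
    [[-0.15, 0.02, 0.25], [0, 0, 0], 0.5],
    [[-0.35, 0.05, 0.45], [0, 0, 0], 0.5],
    [[-0.4, 0.05, 0.45], [0, 0, 0], 0.5],
    [[-0.4, 0.05, 0.5], [0, 0, 0], 0.5],
    [[-0.4, 0.05, 0.6], [0, 0, 0], 0.5]
  ]
}}

```text
clock: 19.8
tcp_pos: [0.4779, 0.093, 0.1469]
orientation: [0.296, 0.059, 0.953, -0.022]
wrist_force: [0.6, -0.4, -0.3]
finger_gap: 0.0638
```

Emit:
{"method": "move_arm", "body": {
  "commands": [
    [[-0.3, -0.3, 0.8], [0, 0, 0], 0.5],
    [[0, -0.8, 0.8], [0, 0, 0], 0.5],
    [[0, -0.9, 0.4], [0, 0, 0], 0.5],
    [[0, -0.9, 0], [0, 0, 0], 0.5],
    [[0, -0.9, 0], [0, 0, 0], 0.5]
  ]
}}

```text
clock: 20.3
tcp_pos: [0.4676, -0.0602, 0.2287]
orientation: [0.299, 0.059, 0.952, -0.023]
wrist_force: [1.2, 0.5, -0.8]
finger_gap: 0.0638
```

Emit:
{"method": "move_arm", "body": {
  "commands": [
    [[0, -0.9, 0], [0, 0, 0], 0.5],
    [[0, -0.9, 0], [0, 0, 0], 0.5],
    [[0, -0.6, 0], [0, 0, 0], 0.5],
    [[0, 0, 0], [0, 0, 0], 0.5],
    [[0, 0, 0], [0, 0, 0], 0.5]
  ]
}}

```text
clock: 20.8
tcp_pos: [0.4669, -0.1553, 0.2267]
orientation: [0.297, 0.06, 0.953, -0.022]
wrist_force: [0.9, 0.7, -1.2]
finger_gap: 0.0638
```

Run:
```python
from m import *
from h import *
snap('side','side15');snap('top','top15');S,R=tool()
crop('side15',250,140,200,200,3,'q1');crop('top15',190,75,170,170,3.5,'q2')
```

```text
t 20.9 tcp [ 0.467  -0.1539  0.2266] F [ 0.69 -0.02  0.14] gap 0.0642 j [-0.65 -0.25 -0.78  0.5   0.28 -0.44]
z az -7.74 down 55.4 y az 82.83 y el -0.39
```

View pics/q1.png

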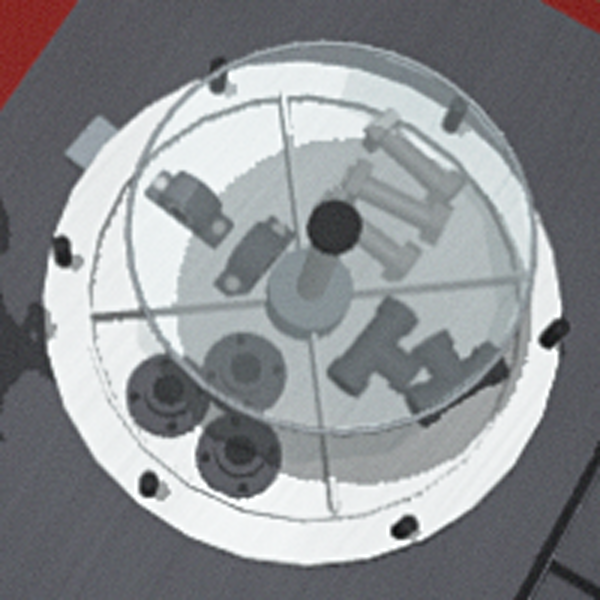

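View pics/q2.png

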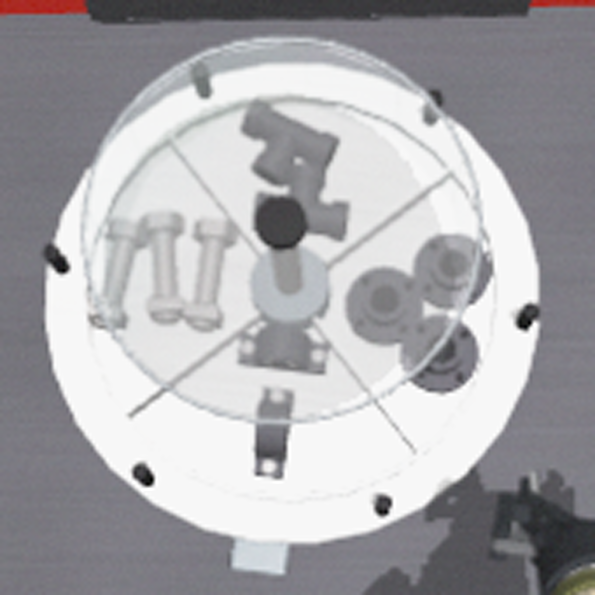

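View pics/top15.png

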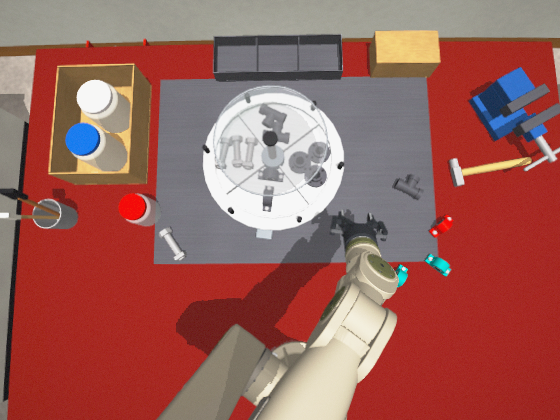

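Run:
```python
from m import *
for n,d,p in(('s',s,px([(161,181),(219,227)],3,(250,140))),('t',t,px([(269,466),(277,396)],3.5,(190,75)))):
    P=atz(d,p,.042)[:,:2]; m=P.mean(0)-C[n]; e=P[1]-P[0]; print(n,np.hypot(*m).round(4),np.degrees(np.arctan2(m[1],m[0])).round(1),np.hypot(*e).round(4),np.degrees(np.arctan2(e[1],e[0])).round(1))
a=load('side6')['frame'].astype(int);b=load('side15')['frame'].astype(int)
print(np.abs(a-b).sum(2)[145:330,300:440].max(1).max(), (np.abs(a-b).sum(2)[140:335,268:440]>90).sum())
job.hand_in()
```

```text
s 0.1288 171.3 0.0652 -8.1
t 0.1257 172.4 0.0635 -6.6
476 424
the job is handed in; nothing more can be done
```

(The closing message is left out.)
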